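# Register a creasing die against the sprung back gauge

### The job

First wind the jig's black handwheel, which has a yellow crank knob, anticlockwise (seen from above) until the gauge carriage is fully back against the red depth stop. Then pick up the creasing die with the orange grip, lay it flat between the jig's two rails, and push it against the brass spring plunger until it meets the dark steel stop plate squarely, firmly but not hard. Finish while still holding it there with the gripper's fingers against the spring, as if a colleague were about to clamp it; leave the die with the blue grip, the paste jar and the wooden rubbing block alone.

Things in the scene. Friction and masses are not known exactly. Their poses are not given: they have to be found in the camera images.
- jig: Fixed grey jig. Origin on the bench under the bed; +x is the pushing direction (away from the robot, to the gauge), +y its left (handwheel side). Bed plate from x = -130 to 150, y = -60 to 60 mm, its top 12 mm above the bench. A red depth stop, 30 mm high, stands on the bed at x = 100 to 118 mm. The handwheel's axis is at x = 30, y = 150 mm.
- carriage (a joint): Slide of the aluminium gauge carriage along the jig's +x, m. 0: its stop plate's face is at jig x = 0; 0.050: fully back, hard on the red depth stop (plate face at jig x = 50 mm). Starts part way. Geared to the handwheel, 8 mm per rad. Fully back, a push in +x is taken by the depth stop. Its top is 24 mm above the bed, lower than the die's wooden top.
- plunger (a joint): How far the brass spring plunger (12 mm diameter, axis 14 mm above the bed, through the stop plate) is pushed in, m. 0: out, its tip 12 mm in front of the plate face. 0.012: tip flush with the stop plate, where a squarely pushed die meets it. Spring about 2 N at 0, 5 N at 0.012; it pushes the die back out if let go. Sliding friction of the die adds 2 to 3 N, more if pressed down.
- handwheel (a joint): Angle of the handwheel, rad, growing anticlockwise seen from above; 6.25 = carriage fully back. Needs about 2 N at the knob and stays where it is left.
- wheel_axis (a point): Point on the vertical axis of the black handwheel (110 mm diameter) at the top of its disc, 55 mm above the bench.
- crank_grip (a point): Mid height of the yellow crank knob: upright cylinder, 20 mm diameter, 40 mm tall, on the wheel 43 mm from its axis, from 55 to 95 mm above the bench (this point at 75 mm). It turns freely on its own pin, so it can be gripped from above and led round in a circle without turning the hand.
- die: Loose creasing die, about 0.3 kg: plywood block 80 (x) x 64 (y) x 28 mm high with an orange grip bar centred on top, 18 mm thick (x), 44 mm long (y), from 28 to 58 mm above the underside. Origin at the centre of its underside, z up. A half turn does not matter: either 80 mm end (+x or -x) may meet the stop plate; its centre is then 40 mm before it.
- blue_die: Same die with a blue grip bar: leave alone. Origin at the centre of its underside.
- paste_jar: Jar 64 mm in diameter, 75 mm high, red cap: leave alone. Origin at the centre of its underside.
- rubbing_block: Wooden rubbing block 90 x 45 x 30 mm: leave alone. Origin at the centre of its underside.
- bed_front (a point): Point on the bed's top, on its centre line, at jig x = -100 mm (near the robot's end); axes as the jig's. Two steel rails stand on the bed along jig x from x = -70 to 50 mm, inner faces 36 mm either side of the centre line (the die has 4 mm play each side), 6 mm thick, 14 mm high above the bed; open at the robot's end.
- stop_face (a point): On the bed's top, on the jig's centre line, in the plane of the front face of the carriage's dark steel stop plate (60 mm wide, from 3 to 23 mm above the bed), the hard stop for the die's end face; the plunger comes out through its middle. Axes as the jig's.
Mind the look-alikes: they are no part of the job. Leave any purple or turquoise look-alike of the die alone.

How it is judged:
By the outcome, as a careful person would: the job done as asked, in the order asked, and still so for the second after the job is handed in, while the arm keeps its last pose, push and grip.
It also fails if it takes over 72 s, if anything falls off the work surface, if the arm or the gripper's body presses on something with over 40 N, if the wrist force passes 120 N, or if a joint passes its speed limit or range.

### The arm

A 7-joint arm with a two-finger parallel gripper is mounted at the origin on the work surface. World frame = base frame: x ahead of the robot, y to its left, z up, the work surface at z = 0. Lengths are in m, angles in rad, forces in N, time in s.
With the tool pointing down it reaches from about 0.35 to 0.9 m from the base axis. Payload 8.1 kg.
Tool frame: the origin (TCP) lies at the very end of the fingers, on their centre line; the grasp point (between the pads) lies 19 mm behind it (arm.grip_depth is the distance from the TCP to the grasp point, in m); x points along the fingers, z is the direction in which the jaws open and shut, and the axes are right-handed (so a half turn about x gives the same grasp; the last joint's range is limited). The gripper opens to 92 mm and grips with 3 to 60 N. Pads are 19 mm wide; open, the fingers measure 130 mm over their backs; the gripper's body (75 mm by 190 mm) begins 47 mm behind the grasp point.
Start: joints at [1.046, 0.434, 0.025, 1.573, -0.012, 1.134, -0.075], TCP at [0.256, -0.57, 0.227] pointing down, gripper open.
Joint ranges: [-2.62, 2.62], [-0.44, 2.09], [-1.27, 1.32], [0.08, 2.57], [-1.32, 4.46], [0.12, 2], [-2.74, 2.74]. Speed limits (rad/s): [2.22, 2.22, 3.01, 3.01, 3.14, 3.14, 3.14].

### API

Orientations are given as a rotation vector (axis times angle).
In Python, from cell import status, cams, arm gives the robot as it stands. The module is installed in compiled form; this text tells all that it offers.
- The arm moves only by the tool step_arm, never from a script. Its argument "rows" is a list of rows, each a list of 7 numbers: the gripper command: -1 is fully open, 1 is shut, values between are in proportion, then the shift along the tool's x, y, z as a fraction of full scale, then the turn, a rotation vector about the tool's x, y, z as a fraction of full scale. In form: [[grip, x, y, z, rx, ry, rz], ...]. A call has 1 to 12 rows; each row is the pose to reach, as a shift and turn from the pose commanded when the call began, along the tool's axes at that moment; what a row does not reach only later rows make up. Full scale, the value 1, is 80 cm for a shift and 60 degrees for a turn. A row lasts 1/12 s, in which the tool goes at most 41.7 mm and 7.16 degrees, less where a joint would pass 70% of its speed; a pose out of reach is approached as far as the arm can. A call with a number of a shift or a turn outside -1 to 1 is refused whole. A call with a gripper value outside its range is refused whole. The fingers move at their own pace and stop on an object; "newtons" is the grip in N (left out, the last holds). Time passes only in rows, so rows that repeat a pose let the fingers close. It gives the time, the measured TCP pose, the force and the opening at its end, in the units of the state.
- status.observe(): the state, without advancing time (a new reading comes with each control period).
- cams.get_image(name): name is "scene" or "side" or "wrist"; returns a dict with "pixels" (480x640x3 uint8, red, green, blue), "range_z" (480x640 float32, m along the optical axis (not along the pixel's ray), 0 where there is no reading), "camera_matrix" (3x3 intrinsics, pixels), "eye" and "attitude" of the camera in the world; the wrist camera has in their place "tool_from_camera" (4x4, takes a point from camera to tool coordinates, whose origin is the TCP and whose axes are the tool frame's). Camera axes: x right, y down, z forward; pixel columns grow to the right and rows downward; lengths in m; the calibration is good to about 2 mm. A picture is of the moment at which its call begins: read the wrist's pose just before it.
- arm.sign_off(): hands the job in, once; it reports no verdict.
The state is a dict: "clock": time; "joints": joint angles; "dq": joint speeds; "joint_efforts": joint torques, N m; "position": TCP position; "ee_rot": TCP orientation; "force": force on the tool from outside, world axes, zero at the start; "ft_torque": the same for the moment, N m; "width": opening from 0.0 (shut) to 1.0 (fully open).
Only numpy, scipy, OpenCV 4.12 (cv2) and the standard library are available. Lean on these libraries where they do the work, as an engineer would, in place of code of your own. Each camera call takes 0.05 s, during which the arm holds its last target.

## Working session

There is one attempt and no reset: what is moved stays moved. The work goes in short steps, Python scripts to look and compute and a tool call to move; the robot and the scene stay as the last step left them, time stands still between calls to the robot, and variables do not carry over. Pictures are saved under pics/ and viewed, and the job is handed in when it is done.

Besides the shell and the picture viewer there is one more tool, called as name(argument=value, ...), one argument or row to a line, values as JSON. step_arm: Moves the arm, as the interface text tells. Its arguments: {"type":"object","properties":{"rows":{"type":"array","items":{"type":"array","items":{"type":"number"}}},"newtons":{"type":"number"}},"required":["rows"]}

```bash
mkdir -p pics; cat > h.py <<'E'
import numpy as np, cv2
from scipy.spatial.transform import Rotation as R
from cell import status, cams, arm
def grab(n,tag):
    s=status.observe(); im=cams.get_image(n)
    cv2.imwrite(f'pics/{tag}.png',im['pixels'][:,:,::-1])
    np.savez(f'pics/{tag}.npz',pos=s['position'],rot=s['ee_rot'],**{k:np.array(v) for k,v in im.items()})
    return im
def load(tag):
    d=dict(np.load(f'pics/{tag}.npz',allow_pickle=True))
    K=d['camera_matrix']
    if 'tool_from_camera' in d:
        T=np.eye(4);T[:3,:3]=R.from_rotvec(d['rot']).as_matrix();T[:3,3]=d['pos'];T=T@d['tool_from_camera']
    else:
        T=np.eye(4);a=d['attitude'];T[:3,:3]=a if a.shape==(3,3) else R.from_rotvec(a).as_matrix() if a.size==3 else R.from_quat(a).as_matrix();T[:3,3]=d['eye']
    z=d['range_z'];v,u=np.mgrid[:480,:640]
    P=np.stack([(u-K[0,2])/K[0,0]*z,(v-K[1,2])/K[1,1]*z,z],-1)
    W=P@T[:3,:3].T+T[:3,3]; W[z==0]=np.nan
    return d,T,W
E
python3 - <<'E'
from h import *
s=status.observe();print(s)
for n in ('scene','side','wrist'):
    im=grab(n,n+'0'); print({k:v for k,v in im.items() if k not in('pixels','range_z')})
E
```

```text
{'clock': 0.0, 'joints': array([ 1.04641451,  0.43524038,  0.02496835,  1.57411703, -0.01155964,
        1.13398807, -0.07506837]), 'dq': array([-6.88863743e-04,  1.34138753e-04, -7.28732751e-04, -1.63760195e-03,
        8.45787710e-04, -2.15480600e-05, -1.51072852e-03]), 'joint_efforts': array([-1.67506430e-03, -6.67842793e+01,  9.84719731e-01, -3.14457929e+01,
       -6.04147674e-02,  4.28659644e-02,  2.25358858e-04]), 'position': array([ 0.25559077, -0.56977937,  0.22592642]), 'ee_rot': array([ 0.89394075,  1.38117902, -0.89276172]), 'force': array([-0.00309454,  0.0676126 ,  0.49455151]), 'ft_torque': array([-0.01308543,  0.02967963, -0.03313608]), 'width': 1.0023754656591954}
{'camera_matrix': array([[520.04606667,   0.        , 310.05085624],
       [  0.        , 520.04606667, 244.59968973],
       [  0.        ,   0.        ,   1.        ]]), 'eye': array([1.35045069, 0.76553713, 0.8805947 ]), 'attitude': array([-1.05276033, -2.27244391,  1.19196835])}
{'camera_matrix': array([[529.40255933,   0.        , 314.91739063],
       [  0.        , 529.40255933, 243.97592419],
       [  0.        ,   0.        ,   1.        ]]), 'eye': array([0.25371968, 0.84748519, 1.15375024]), 'attitude': array([-0.43943999,  2.82719   , -1.06561032])}
{'camera_matrix': array([[332.82682222,   0.        , 314.95645211],
       [  0.        , 332.82682222, 242.79602441],
       [  0.        ,   0.        ,   1.        ]]), 'tool_from_camera': array([[-6.49112106e-05, -3.06464325e-01,  9.51882143e-01,
        -1.56948915e-01],
       [-6.52812504e-05, -9.51882141e-01, -3.06464329e-01,
         8.31544522e-02],
       [ 9.99999996e-01, -8.20330271e-05,  4.17814478e-05,
         5.92751629e-04],
       [ 0.00000000e+00,  0.00000000e+00,  0.00000000e+00,
         1.00000000e+00]])}
```

View pics/scene0.png

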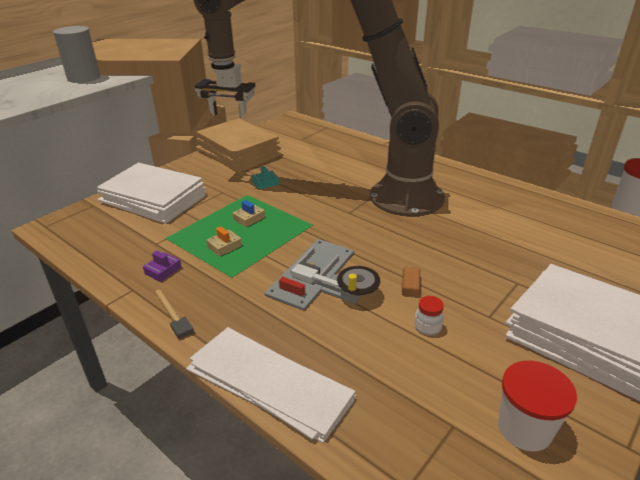

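View pics/side0.png

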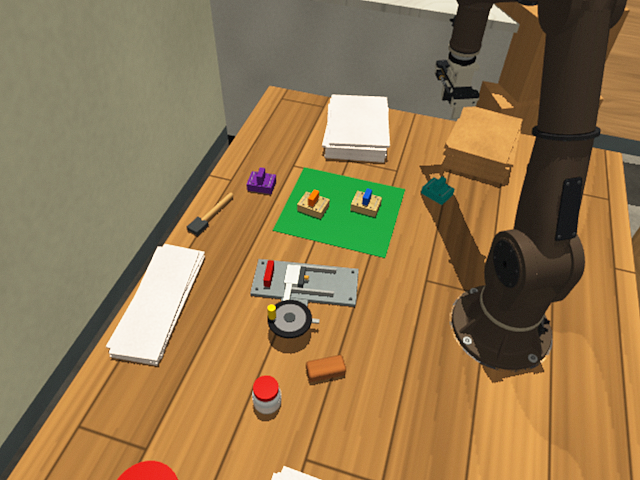

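View pics/wrist0.png

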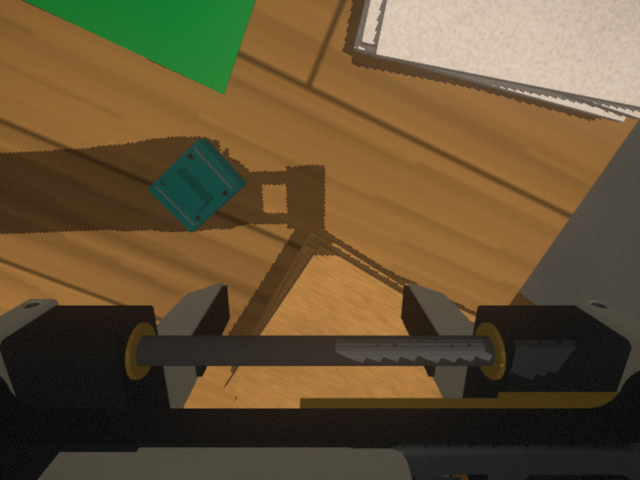

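The scene view (side view in brackets) shows the orange-grip die at (224,238) [(313,203)] and the blue die at (249,213) [(366,203)]. The purple look-alike is at (162,265) [(262,182)] and the turquoise one at (265,180) [(437,190)]. The jig is at about (315,270) [(305,283)], with the yellow knob at (352,283) [(271,313)]. The plywood die with the orange bar is the one that fits.

```bash
python3 - <<'E'
from h import *
for t,(box) in (('scene0',(130,160,400,330)),('side0',(200,150,420,400))):
    d,T,W=load(t); im=d['pixels']; hsv=cv2.cvtColor(im,cv2.COLOR_RGB2HSV)
    m0=np.zeros((480,640),bool); m0[box[1]:box[3],box[0]:box[2]]=1
    for nm,lo,hi in (('orange',(9,200,150),(17,255,255)),('blue',(105,150,60),(125,255,255)),('yellow',(23,180,120),(32,255,255)),('red',(0,200,90),(4,255,255))):
        m=m0&(cv2.inRange(hsv,lo,hi)>0)
        n,l,st,c=cv2.connectedComponentsWithStats(m.astype(np.uint8))
        for i in range(1,n):
            if st[i,4]>25:
                p=W[l==i]; p=p[np.isfinite(p[:,0])]
                z=np.percentile(p[:,2],95); top=p[p[:,2]>z-.006]
                print(t,nm,c[i].round(),st[i,4],'ztop',z.round(4),'topmean',top.mean(0).round(4),'mean',p.mean(0).round(3))
    x0,y0,x1,y1=(200,190,400,320) if t=='scene0' else (240,180,400,350)
    c=cv2.resize(im[y0:y1,x0:x1],None,fx=4 if t=='scene0' else 3.5,fy=4 if t=='scene0' else 3.5,interpolation=cv2.INTER_CUBIC)
    cv2.imwrite(f'pics/{t}crop.png',c[:,:,::-1])
E
```

```text
scene0 orange [222. 231.] 47 ztop 0.06 topmean [ 0.5866 -0.2537  0.0577] mean [ 0.587 -0.254  0.057]
scene0 blue [247. 204.] 47 ztop 0.0606 topmean [ 0.4346 -0.3086  0.0577] mean [ 0.435 -0.309  0.056]
scene0 yellow [352. 281.] 99 ztop 0.0962 topmean [0.5542 0.1886 0.0945] mean [0.557 0.19  0.081]
side0 orange [313. 195.] 64 ztop 0.0646 topmean [ 0.581  -0.2554  0.0617] mean [ 0.581 -0.255  0.06 ]
side0 blue [367. 197.] 97 ztop 0.0649 topmean [ 0.4293 -0.31    0.0624] mean [ 0.428 -0.306  0.054]
side0 yellow [271. 311.] 104 ztop 0.0997 topmean [0.5502 0.1858 0.0971] mean [0.548 0.187 0.085]
side0 red [268. 272.] 144 ztop 0.0475 topmean [0.612  0.0437 0.0447] mean [0.611 0.046 0.041]
side0 red [265. 388.] 492 ztop 0.08 topmean [0.4944 0.3726 0.0771] mean [0.494 0.373 0.076]
```

View pics/scene0crop.png

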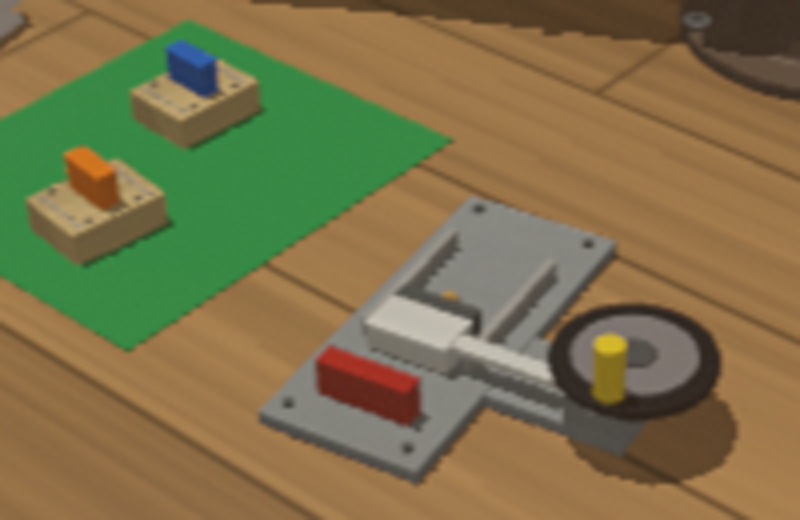

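View pics/side0crop.png

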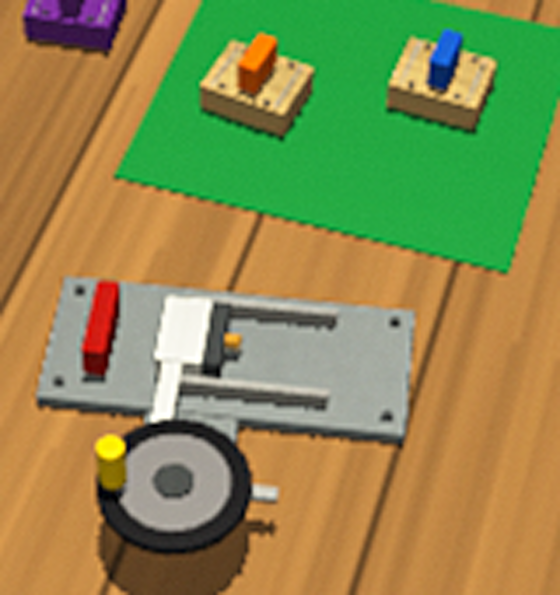

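The crops confirm the targets: the orange die is nearest the mat's left corner, and the wheel knob is on the far side. Next I fit the jig's pose from both depth images.

```bash
python3 - <<'E'
from h import *
for t in ('scene0','side0'):
    d,T,W=load(t); im=d['pixels'].astype(int); hsv=cv2.cvtColor(d['pixels'],cv2.COLOR_RGB2HSV)
    z=W[...,2]
    reg=(W[...,0]>.3)&(W[...,0]<.72)&(W[...,1]>-.12)&(W[...,1]<.28)
    for nm,lo,hi,smax in (('bed',.005,.021,60),('wheel',.048,.064,255)):
        m=(reg&(z>lo)&(z<hi)&(hsv[...,1]<smax)).astype(np.uint8)
        n,l,st,c=cv2.connectedComponentsWithStats(m); i=1+np.argmax(st[1:,4])
        p=W[l==i]; 
        r=cv2.minAreaRect((p[:,:2]*1000).astype(np.float32)); (e,ra)=cv2.minEnclosingCircle((p[:,:2]*1000).astype(np.float32))
        print(t,nm,c[i].round(),st[i,4],'z',np.median(p[:,2]).round(4),r,'circ',e,ra)
        print(np.round(cv2.boxPoints(r)))
    # die tops
    for nm,cx,cy in (('orange',.584,-.255),('blue',.432,-.309)):
        m=((abs(W[...,0]-cx)<.06)&(abs(W[...,1]-cy)<.06)&(z>.024)&(z<.036)); p=W[m]
        r=cv2.minAreaRect((p[:,:2]*1000).astype(np.float32)); print(t,nm,m.sum(),np.median(p[:,2]).round(4),r)
E
```

```text
scene0 bed [316. 275.] 2278 z 0.0114 ((509.26788330078125, 74.13272857666016), (283.1263732910156, 221.42335510253906), 11.360568046569824) circ (515.1635131835938, 38.541072845458984) 156.8904266357422
[[349. 155.]
 [392. -62.]
 [670.  -7.]
 [626. 211.]]
scene0 wheel [359. 280.] 893 z 0.0546 ((510.77362060546875, 177.12252807617188), (109.44450378417969, 108.50839233398438), 40.71780014038086) circ (510.0919189453125, 176.76953125) 57.8052978515625
[[434. 183.]
 [505. 100.]
 [588. 172.]
 [517. 254.]]
scene0 orange 284 0.0277 ((583.7210083007812, -252.4077606201172), (70.25836181640625, 84.05962371826172), 81.15182495117188)
scene0 blue 219 0.0275 ((432.389404296875, -308.2294921875), (70.1541519165039, 83.3838882446289), 85.07266235351562)
side0 bed [309. 284.] 2786 z 0.0143 ((513.9677734375, 30.96453857421875), (279.4580993652344, 140.373046875), 11.067843437194824) circ (515.6563720703125, 23.578996658325195) 149.145263671875
[[363.  73.]
 [390. -65.]
 [665. -11.]
 [638. 127.]]
side0 wheel [290. 318.] 1286 z 0.0574 ((508.00762939453125, 174.9023895263672), (108.207275390625, 108.69467163085938), 69.74715423583984) circ (510.34332275390625, 173.85853576660156) 56.92716979980469
[[438. 143.]
 [540. 105.]
 [578. 207.]
 [476. 244.]]
side0 orange 341 0.0306 ((582.666748046875, -257.3034973144531), (68.77311706542969, 81.20703125), 81.18209075927734)
side0 blue 340 0.0306 ((431.1446228027344, -312.46368408203125), (70.36248779296875, 80.9693374633789), 86.32062530517578)
```

```bash
cat >> h.py <<'E'
def Rdown(yaw):  # tool x down, tool z (jaw) along horizontal yaw
    z=np.array([np.cos(yaw),np.sin(yaw),0]); x=np.array([0,0,-1.]); y=np.cross(z,x)
    return np.stack([x,y,z],1)
def rows(pos,jawdeg=None,s=None,note=''):
    s=s or status.observe(); M=R.from_rotvec(s['ee_rot']).as_matrix()
    d=M.T@(np.array(pos)-s['position'])/.8
    if jawdeg is None: rv=np.zeros(3)
    else:
        c=[R.from_matrix(M.T@Rdown(np.radians(jawdeg+k))).as_rotvec() for k in (0,180)]
        rv=min(c,key=np.linalg.norm)/np.radians(60)
    print(note,'shift',d.round(4),'turn',rv.round(4),'rows~',np.ceil(max(np.linalg.norm(d)*.8/.0417,np.linalg.norm(rv)*60/7.16)))
def st():
    s=status.observe();M=R.from_rotvec(s['ee_rot']).as_matrix()
    print('t',round(s['clock'],2),'pos',s['position'].round(4),'jaw',np.degrees(np.arctan2(M[1,2],M[0,2])).round(2),'tilt x',M[:,0].round(3),'F',s['force'].round(2),'w',round(s['width'],3),'q',s['joints'].round(2))
E
python3 - <<'E'
from h import *
st(); print(R.from_rotvec(status.observe()['ee_rot']).as_matrix().round(3))
rows([.55,-.25,.30],-9); 
E
```

```text
t 0.15 pos [ 0.2557 -0.5699  0.2261] jaw -65.84 tilt x [-0.001  0.001 -1.   ] F [-0.16 -0.68 -0.17] w 0.999 q [ 1.05  0.44  0.02  1.57 -0.01  1.13 -0.08]
[[-0.001  0.912  0.409]
 [ 0.001  0.409 -0.912]
 [-1.    -0.    -0.001]]
 shift [-0.0921  0.4993 -0.2143] turn [-9.473e-01 -1.100e-03 -5.000e-04] rows~ 11.0
```

step_arm(
  rows=[
    [-1,-0.092,0.5,-0.214,-0.947,0,0],
    [-1,-0.092,0.5,-0.214,-0.947,0,0],
    [-1,-0.092,0.5,-0.214,-0.947,0,0],
    [-1,-0.092,0.5,-0.214,-0.947,0,0],
    [-1,-0.092,0.5,-0.214,-0.947,0,0],
    [-1,-0.092,0.5,-0.214,-0.947,0,0],
    [-1,-0.092,0.5,-0.214,-0.947,0,0],
    [-1,-0.092,0.5,-0.214,-0.947,0,0],
    [-1,-0.092,0.5,-0.214,-0.947,0,0],
    [-1,-0.092,0.5,-0.214,-0.947,0,0],
    [-1,-0.092,0.5,-0.214,-0.947,0,0],
    [-1,-0.092,0.5,-0.214,-0.947,0,0],
  ],
)

```text
clock: 1.15
position: [0.555, -0.2434, 0.301]
ee_rot: [0.119, 1.565, -0.114]
force: [-0.9, 1.0, 0.3]
width: 0.999
```

```bash
python3 - <<'E'
from h import *
st(); grab('wrist','w1'); rows([.51,.11,.30],11)
E
```

```text
t 1.15 pos [ 0.555  -0.2434  0.301 ] jaw -8.5 tilt x [ 0.003  0.003 -1.   ] F [-0.95  0.97  0.26] w 0.999 q [ 0.55  0.38 -0.32  1.49  0.12  1.29  0.07]
 shift [ 0.001   0.4329 -0.1202] turn [-0.328   0.0009 -0.0013] rows~ 9.0
```

View pics/w1.png

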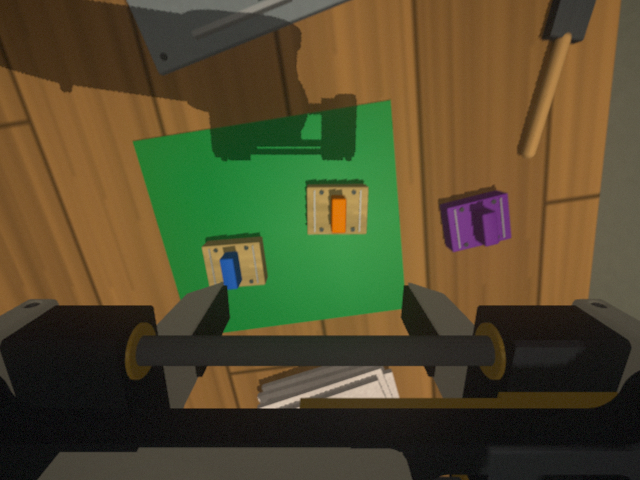

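The wrist view shows the orange die at (337,211), the blue die at (234,262) and the purple block at (478,220). Next I move over the jig.

step_arm(
  rows=[
    [-1,0,0.433,-0.12,-0.328,0,0],
    [-1,0,0.433,-0.12,-0.328,0,0],
    [-1,0,0.433,-0.12,-0.328,0,0],
    [-1,0,0.433,-0.12,-0.328,0,0],
    [-1,0,0.433,-0.12,-0.328,0,0],
    [-1,0,0.433,-0.12,-0.328,0,0],
    [-1,0,0.433,-0.12,-0.328,0,0],
    [-1,0,0.433,-0.12,-0.328,0,0],
    [-1,0,0.433,-0.12,-0.328,0,0],
    [-1,0,0.433,-0.12,-0.328,0,0],
    [-1,0,0.433,-0.12,-0.328,0,0],
  ],
)

```text
clock: 2.12
position: [0.5098, 0.1069, 0.3]
ee_rot: [-0.148, 1.566, 0.147]
force: [1.4, -1.2, -0.0]
width: 1.005
```

```bash
python3 - <<'E'
from h import *
st(); grab('wrist','w2')
d,T,W=load('w1'); hsv=cv2.cvtColor(d['pixels'],cv2.COLOR_RGB2HSV); z=W[...,2]
m=(cv2.inRange(hsv,(9,180,120),(17,255,255))>0)&(abs(W[...,0]-.583)<.05)&(abs(W[...,1]+.255)<.05)&(z>.05)
p=W[m];print('orange top',m.sum(),p.mean(0).round(4),cv2.minAreaRect((p[:,:2]*1000).astype(np.float32)))
m=(abs(W[...,0]-.583)<.06)&(abs(W[...,1]+.255)<.06)&(z>.023)&(z<.036);p=W[m]
print('die top',np.median(p[:,2]).round(4),cv2.minAreaRect((p[:,:2]*1000).astype(np.float32)))
E
```

```text
t 2.12 pos [0.5098 0.1069 0.3   ] jaw 10.77 tilt x [-0.    -0.001 -1.   ] F [ 1.36 -1.17 -0.05] w 1.005 q [ 0.13  0.26 -0.56  1.68  0.15  1.24 -0.27]
orange top 489 [ 0.5826 -0.257   0.0566] ((582.5878295898438, -257.03448486328125), (42.07609176635742, 17.481843948364258), 82.23345947265625)
die top 0.0269 ((583.0313110351562, -257.06732177734375), (64.23645782470703, 79.87335205078125), 81.80897521972656)
```

View pics/w2.png

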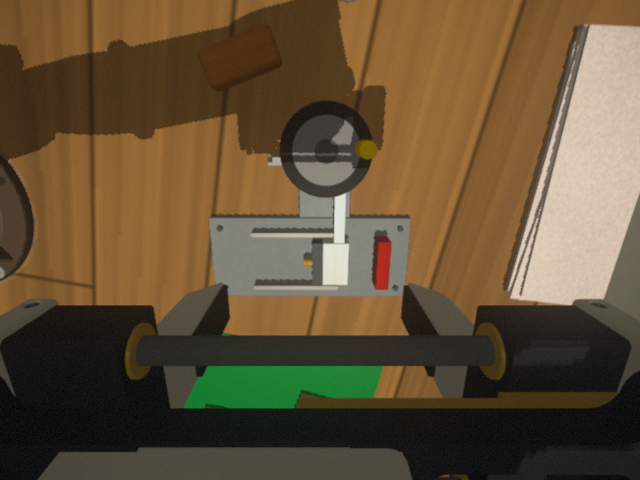

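The wrist view shows the bed at (210-410, 215-297), the wheel centred at (326,148) with the knob at (366,149), and the stop plate at about (317,263) with the plunger at (308,263). The jaw axis is aligned with the jig. Now I measure these.

```bash
python3 - <<'E'
from h import *
d,T,W=load('w2'); hsv=cv2.cvtColor(d['pixels'],cv2.COLOR_RGB2HSV); z=W[...,2]; f=lambda p:(p[:,:2]*1000).astype(np.float32)
v,u=np.mgrid[:480,:640]; up=v<300
def big(m):
    n,l,s,c=cv2.connectedComponentsWithStats(m.astype(np.uint8)); i=1+np.argmax(s[1:,4]); return l==i
reg=up&(abs(W[...,0]-.51)<.2)&(abs(W[...,1]-.1)<.22)
m=big(reg&(z>.048)&(z<.062)); p=W[m]; print('wheel',m.sum(),np.median(p[:,2]),cv2.minEnclosingCircle(f(p)),cv2.fitEllipse(cv2.convexHull(f(p))))
m=big(reg&(z>.006)&(z<.018)&(hsv[...,1]<70)&(v>214)); p=W[m]; print('bed',m.sum(),np.median(p[:,2]),cv2.minAreaRect(f(p)))
m=big(reg&(cv2.inRange(hsv,(22,150,60),(33,255,255))>0)&(z>.085));p=W[m];print('knob',m.sum(),p.mean(0),np.percentile(p[:,2],[50,95]),cv2.minEnclosingCircle(f(p)))
m=big(reg&(hsv[...,1]>180)&((hsv[...,0]<5)|(hsv[...,0]>176))&(z>.03));p=W[m];print('red',m.sum(),np.median(p[:,2]),cv2.minAreaRect(f(p)))
y=np.radians(11.1); 
c=np.array([.51,.1755]); o=c-np.array([[np.cos(y),-np.sin(y)],[np.sin(y),np.cos(y)]])@[.03,.15];print('origin',o)
J=(W[...,:2]-o)@np.array([[np.cos(y),-np.sin(y)],[np.sin(y),np.cos(y)]])
# profile along jig x near centreline
for y0 in (-.02,.02):
  s=reg&(abs(J[...,1]-y0)<.004)
  for xb in np.arange(-.03,.13,.003):
    q=s&(abs(J[...,0]-xb)<.0015)
    if q.sum(): print(y0,round(xb,3),np.median(z[q]).round(3),np.median(d['pixels'][q],0))
# rails edges
for yb in np.arange(-.066,.068,.003):
    q=reg&(abs(J[...,0]+.03)<.01)&(abs(J[...,1]-yb)<.0015)
    if q.sum(): print('y',round(yb,3),np.median(z[q]).round(3))
E
```

```text
wheel 6819 0.054173673495045704 ((508.9990234375, 174.80596923828125), 54.84417724609375) ((509.0341796875, 174.76832580566406), (109.14328002929688, 109.24137878417969), 32.346336364746094)
bed 11400 0.010841813844686493 ((517.1345825195312, 24.893531799316406), (279.7279357910156, 122.7394790649414), 10.431143760681152)
knob 290 [0.54980564 0.18548644 0.09384631] [0.0941616  0.09549222] ((550.3085327148438, 185.57984924316406), 9.82807445526123)
red 582 0.04084810642304812 ((614.240966796875, 42.10789108276367), (17.50948143005371, 66.92274475097656), 10.816364288330078)
origin [0.50943952 0.02253044]
-0.02 -0.03 0.011 [129. 130. 121.]
-0.02 -0.027 0.011 [131.  131.5 122. ]
-0.02 -0.024 0.011 [130. 131. 122.]
-0.02 -0.021 0.011 [131. 132. 123.]
-0.02 -0.018 0.011 [130.5 132.  123. ]
-0.02 -0.015 0.011 [130.  131.5 122. ]
-0.02 -0.012 0.011 [131.  131.5 123. ]
-0.02 -0.009 0.011 [130.  131.5 123. ]
-0.02 -0.006 0.011 [130.5 131.5 122.5]
-0.02 -0.003 0.011 [130. 132. 122.]
-0.02 -0.0 0.011 [130. 131. 122.]
-0.02 0.003 0.011 [129.  131.  121.5]
-0.02 0.006 0.01 [130. 132. 123.]
-0.02 
[... 3120 characters left out ...]
]
0.02 0.123 0.011 [130. 117. 109.]
0.02 0.126 0.011 [131.5 131.  123. ]
0.02 0.129 0.011 [131.5 131.  122. ]
y -0.066 -0.001
y -0.057 0.011
y -0.054 0.011
y -0.051 0.011
y -0.048 0.012
y -0.042 0.025
y -0.039 0.025
y -0.036 0.017
y -0.033 0.011
y -0.03 0.011
y -0.027 0.011
y -0.024 0.011
y -0.021 0.011
y -0.018 0.011
y -0.015 0.011
y -0.012 0.011
y -0.009 0.011
y -0.006 0.011
y -0.003 0.011
y 0.0 0.011
y 0.003 0.011
y 0.006 0.011
y 0.009 0.011
y 0.012 0.011
y 0.015 0.011
y 0.018 0.011
y 0.021 0.011
y 0.024 0.011
y 0.027 0.011
y 0.03 0.011
y 0.036 0.024
y 0.039 0.025
y 0.042 0.016
y 0.045 0.011
y 0.048 0.011
y 0.051 0.011
y 0.054 0.011
y 0.057 0.011
y 0.06 0.004
y 0.063 -0.001
y 0.066 -0.001
```

Estimates agree: jig origin ≈ (0.5074, 0.0222) at yaw 10.7° (bed, wheel and red stop agree to 1 mm), wheel axis (0.509, 0.1748). The knob is at (0.550, 0.1855), at radius 42 mm and with its top at 95 mm. The stop face is at jig x ≈ 12.5 mm, so about 4.7 rad remain.

```bash
python3 - <<'E'
from h import *
st(); rows([.5502,.1855,.14],10.7);rows([.5502,.1855,.065],10.7)
E
```

```text
t 2.17 pos [0.5102 0.1053 0.2999] jaw 10.61 tilt x [-0.001 -0.001 -1.   ] F [ 0.42 -0.79 -0.06] w 1.001 q [ 0.13  0.26 -0.56  1.68  0.15  1.24 -0.27]
 shift [0.1997 0.0896 0.0678] turn [-0.0014 -0.0008  0.0012] rows~ 5.0
 shift [0.2935 0.0897 0.0679] turn [-0.0014 -0.0008  0.0012] rows~ 7.0
```

step_arm(
  rows=[
    [-1,0.2,0.09,0.068,0,0,0],
    [-1,0.2,0.09,0.068,0,0,0],
    [-1,0.2,0.09,0.068,0,0,0],
    [-1,0.2,0.09,0.068,0,0,0],
    [-1,0.2,0.09,0.068,0,0,0],
    [-1,0.2,0.09,0.068,0,0,0],
    [-1,0.2,0.09,0.068,0,0,0],
    [-1,0.2,0.09,0.068,0,0,0],
  ],
)

```text
clock: 2.83
position: [0.5515, 0.186, 0.1421]
ee_rot: [-0.145, 1.564, 0.144]
force: [-0.5, -0.3, 0.7]
width: 0.998
```

```bash
python3 - <<'E'
from h import *
st(); rows([.5502,.1855,.065],10.7); grab('wrist','w3')
d,T,W=load('w3'); hsv=cv2.cvtColor(d['pixels'],cv2.COLOR_RGB2HSV); z=W[...,2]
m=(cv2.inRange(hsv,(22,150,60),(33,255,255))>0)&(z>.088)&(z<.105)&(abs(W[...,0]-.55)<.03);p=W[m];print('knob',m.sum(),p.mean(0),cv2.minEnclosingCircle((p[:,:2]*1000).astype(np.float32)))
E
```

```text
t 2.83 pos [0.5515 0.186  0.1421] jaw 10.54 tilt x [ 0.002 -0.    -1.   ] F [-0.48 -0.32  0.67] w 0.998 q [-0.05  0.5  -0.52  1.75  0.3   0.96 -0.51]
 shift [ 0.0964 -0.0003 -0.0018] turn [-0.0027  0.0018  0.0007] rows~ 2.0
knob 673 [0.55081923 0.18702214 0.09393132] ((550.90185546875, 186.01914978027344), 9.938103675842285)
```

View pics/w3.png

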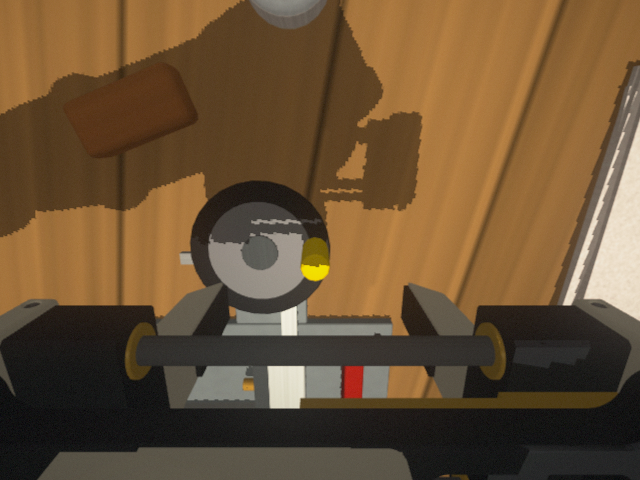

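The knob at (315,262) is centred between the fingers. I go down and grip it.

step_arm(
  rows=[
    [-1,0.096,0,-0.001,0,0,0],
    [-1,0.096,0,-0.001,0,0,0],
    [-1,0.096,0,-0.001,0,0,0],
    [-1,0.096,0,-0.001,0,0,0],
    [1,0.096,0,-0.001,0,0,0],
    [1,0.096,0,-0.001,0,0,0],
    [1,0.096,0,-0.001,0,0,0],
    [1,0.096,0,-0.001,0,0,0],
    [1,0.096,0,-0.001,0,0,0],
    [1,0.096,0,-0.001,0,0,0],
  ],
  newtons=20,
)

```text
clock: 3.72
position: [0.5498, 0.1876, 0.064]
ee_rot: [-0.146, 1.565, 0.146]
force: [-0.3, 0.5, 0.0]
width: 0.616
```

```bash
python3 - <<'E'
from h import *
st()
s=status.observe()
M=R.from_rotvec(s['ee_rot']).as_matrix()
c=np.array([.5092,.1752]); r=s['position'][:2]-c; print('r',np.linalg.norm(r),np.degrees(np.arctan2(r[1],r[0])))
a0=np.radians(14.4)
for a in range(0,300,10):
    w=.043*np.array([np.cos(a0+np.radians(a))-np.cos(a0),np.sin(a0+np.radians(a))-np.sin(a0),0])
    print(a,(M.T@w/.8).round(4)[1:])
E
```

```text
t 3.72 pos [0.5498 0.1876 0.064 ] jaw 10.66 tilt x [ 0.001  0.    -1.   ] F [-0.27  0.54  0.04] w 0.616 q [-0.09  0.6  -0.48  1.82  0.37  0.81 -0.57]
r 0.04246975050297068 16.972598448014857
0 [0. 0.]
10 [ 0.0093 -0.0014]
20 [ 0.0181 -0.0044]
30 [ 0.0263 -0.0089]
40 [ 0.0337 -0.0148]
50 [ 0.0398 -0.0218]
60 [ 0.0447 -0.0299]
70 [ 0.0481 -0.0386]
80 [ 0.0499 -0.0478]
90 [ 0.0501 -0.0571]
100 [ 0.0487 -0.0664]
110 [ 0.0457 -0.0753]
120 [ 0.0412 -0.0835]
130 [ 0.0353 -0.0908]
140 [ 0.0283 -0.097 ]
150 [ 0.0203 -0.1018]
160 [ 0.0115 -0.1052]
170 [ 0.0024 -0.1071]
180 [-0.007  -0.1073]
190 [-0.0163 -0.1058]
200 [-0.0251 -0.1028]
210 [-0.0334 -0.0983]
220 [-0.0407 -0.0925]
230 [-0.0468 -0.0854]
240 [-0.0517 -0.0774]
250 [-0.0551 -0.0687]
260 [-0.0569 -0.0595]
270 [-0.0571 -0.0501]
280 [-0.0557 -0.0409]
290 [-0.0527 -0.032 ]
```

step_arm(
  rows=[
    [1,0,0,0,0,0,0],
    [1,0,0,0,0,0,0],
    [1,0,0,0,0,0,0],
    [1,0,0,0,0,0,0],
    [1,0,0,0,0,0,0],
    [1,0,0,0,0,0,0],
    [1,0,0,0,0,0,0],
    [1,0,0,0,0,0,0],
  ],
)

```text
clock: 4.38
position: [0.5509, 0.1879, 0.0636]
ee_rot: [-0.145, 1.564, 0.146]
force: [5.8, 1.8, -3.7]
width: 0.21
```

```bash
python3 - <<'E'
from h import *
st()
E
```

```text
t 4.38 pos [0.5509 0.1879 0.0636] jaw 10.65 tilt x [ 0.002  0.001 -1.   ] F [ 5.78  1.85 -3.7 ] w 0.21 q [-0.09  0.6  -0.48  1.82  0.37  0.81 -0.57]
```

step_arm(
  rows=[
    [1,0,0.0047,0,0,0,0],
    [1,0,0.0093,-0.0005,0,0,0],
    [1,0,0.014,-0.002,0,0,0],
    [1,0,0.0184,-0.0036,0,0,0],
    [1,0,0.0227,-0.0057,0,0,0],
    [1,0,0.0268,-0.0081,0,0,0],
    [1,0,0.0307,-0.011,0,0,0],
    [1,0,0.0344,-0.0141,0,0,0],
    [1,0,0.0377,-0.0175,0,0,0],
    [1,0,0.0406,-0.0212,0,0,0],
    [1,0,0.0433,-0.0252,0,0,0],
    [1,0,0.0456,-0.0294,0,0,0],
  ],
)

```text
clock: 5.38
position: [0.5192, 0.2188, 0.0635]
ee_rot: [-0.147, 1.566, 0.146]
force: [1.3, -1.9, 1.0]
width: 0.213
```

```bash
cat >> h.py <<'E'
def arc(c,a_list,rad=.043,cmdbias=(0,0)):
    s=status.observe();M=R.from_rotvec(s['ee_rot']).as_matrix()
    r=s['position'][:2]-c; ang=np.degrees(np.arctan2(r[1],r[0])); F=s['force'][:2]; er=r/np.linalg.norm(r); et=np.array([-er[1],er[0]])
    print('r',np.linalg.norm(r).round(4),'ang',ang.round(1),'Frad',(F@er).round(2),'Ftan',(F@et).round(2))
    for a in a_list:
        t=np.radians(a); w=np.r_[c+rad*np.array([np.cos(t),np.sin(t)])-s['position'][:2]+cmdbias,0]
        print(a,(M.T@w/.8).round(4)[1:])
E
python3 - <<'E'
from h import *
st(); arc(np.array([.5092,.1752]),range(80,150,5))
E
```

```text
t 5.38 pos [0.5192 0.2188 0.0635] jaw 10.66 tilt x [-0.    -0.001 -1.   ] F [ 1.25 -1.94  1.02] w 0.213 q [-0.15  0.58 -0.48  1.87  0.37  0.79 -0.64]
r 0.0447 ang 77.1 Frad -1.61 Ftan -1.65
80 [-0.0009 -0.0033]
85 [ 0.0005 -0.0078]
90 [ 0.0016 -0.0124]
95 [ 0.0023 -0.017 ]
100 [ 0.0025 -0.0217]
105 [ 0.0024 -0.0264]
110 [ 0.0018 -0.031 ]
115 [ 0.0008 -0.0356]
120 [-0.0005 -0.0401]
125 [-0.0023 -0.0445]
130 [-0.0044 -0.0486]
135 [-0.0069 -0.0526]
140 [-0.0097 -0.0564]
145 [-0.0128 -0.0599]
```

```bash
python3 - <<'E'
from h import *
arc(np.array([.5093,.1765]),range(83,156,6))
E
```

```text
r 0.0434 ang 76.9 Frad -1.6 Ftan -1.66
83 [ 0.0016 -0.0056]
89 [ 0.003 -0.011]
95 [ 0.0038 -0.0166]
101 [ 0.0041 -0.0222]
107 [ 0.0038 -0.0278]
113 [ 0.0028 -0.0334]
119 [ 0.0014 -0.0388]
125 [-0.0007 -0.044 ]
131 [-0.0033 -0.049 ]
137 [-0.0064 -0.0537]
143 [-0.0099 -0.0581]
149 [-0.0139 -0.062 ]
155 [-0.0183 -0.0656]
```

step_arm(
  rows=[
    [1,0,0.0016,-0.0056,0,0,0],
    [1,0,0.003,-0.011,0,0,0],
    [1,0,0.0038,-0.0166,0,0,0],
    [1,0,0.0041,-0.0222,0,0,0],
    [1,0,0.0038,-0.0278,0,0,0],
    [1,0,0.0028,-0.0334,0,0,0],
    [1,0,0.0014,-0.0388,0,0,0],
    [1,0,-0.0007,-0.044,0,0,0],
    [1,0,-0.0033,-0.049,0,0,0],
    [1,0,-0.0064,-0.0537,0,0,0],
    [1,0,-0.0099,-0.0581,0,0,0],
    [1,0,-0.0139,-0.062,0,0,0],
  ],
)

```text
clock: 6.38
position: [0.4724, 0.1988, 0.0635]
ee_rot: [-0.146, 1.566, 0.147]
force: [0.5, 1.9, -0.4]
width: 0.212
```

```bash
python3 - <<'E'
from h import *
st(); s=status.observe(); a=155
c=np.array([.5093,.1765]); r=s['position'][:2]-c; a=np.degrees(np.arctan2(r[1],r[0]))%360
arc(c,[round(a+6*k) for k in range(1,13)])
E
```

```text
t 6.38 pos [0.4724 0.1988 0.0635] jaw 10.68 tilt x [-0.  0. -1.] F [ 0.47  1.93 -0.43] w 0.212 q [-0.13  0.51 -0.5   1.99  0.36  0.73 -0.66]
r 0.0431 ang 148.8 Frad 0.6 Ftan -1.89
155 [-0.0046 -0.0036]
161 [-0.0094 -0.0066]
167 [-0.0144 -0.0091]
173 [-0.0196 -0.0111]
179 [-0.0251 -0.0125]
185 [-0.0307 -0.0134]
191 [-0.0363 -0.0136]
197 [-0.0419 -0.0133]
203 [-0.0474 -0.0124]
209 [-0.0529 -0.0109]
215 [-0.0581 -0.0089]
221 [-0.0631 -0.0063]
```

step_arm(
  rows=[
    [1,0,-0.0046,-0.0036,0,0,0],
    [1,0,-0.0094,-0.0066,0,0,0],
    [1,0,-0.0144,-0.0091,0,0,0],
    [1,0,-0.0196,-0.0111,0,0,0],
    [1,0,-0.0251,-0.0125,0,0,0],
    [1,0,-0.0307,-0.0134,0,0,0],
    [1,0,-0.0363,-0.0136,0,0,0],
    [1,0,-0.0419,-0.0133,0,0,0],
    [1,0,-0.0474,-0.0124,0,0,0],
    [1,0,-0.0529,-0.0109,0,0,0],
    [1,0,-0.0581,-0.0089,0,0,0],
    [1,0,-0.0631,-0.0063,0,0,0],
  ],
)

```text
clock: 7.38
position: [0.4777, 0.1477, 0.0635]
ee_rot: [-0.146, 1.566, 0.146]
force: [-1.0, 1.5, 1.0]
width: 0.215
```

```bash
python3 - <<'E'
from h import *
st(); s=status.observe()
c=np.array([.5093,.1765]); r=s['position'][:2]-c; a=np.degrees(np.arctan2(r[1],r[0]))%360
arc(c,[round(a+4*k) for k in range(1,18)])
E
```

```text
t 7.38 pos [0.4777 0.1477 0.0635] jaw 10.65 tilt x [-0. -0. -1.] F [-1.03  1.46  1.03] w 0.215 q [-0.03  0.5  -0.5   2.02  0.36  0.71 -0.57]
r 0.0427 ang -137.7 Frad -0.22 Ftan -1.77
226 [-0.0031  0.0016]
230 [-0.0061  0.0039]
234 [-0.0089  0.0064]
238 [-0.0115  0.009 ]
242 [-0.014   0.0119]
246 [-0.0162  0.0149]
250 [-0.0182  0.0181]
254 [-0.02    0.0214]
258 [-0.0216  0.0248]
262 [-0.0229  0.0283]
266 [-0.024   0.0319]
270 [-0.0248  0.0355]
274 [-0.0254  0.0392]
278 [-0.0257  0.043 ]
282 [-0.0257  0.0467]
286 [-0.0255  0.0505]
290 [-0.025   0.0542]
```

step_arm(
  rows=[
    [1,0,-0.0031,0.0016,0,0,0],
    [1,0,-0.0061,0.0039,0,0,0],
    [1,0,-0.0089,0.0064,0,0,0],
    [1,0,-0.0115,0.009,0,0,0],
    [1,0,-0.014,0.0119,0,0,0],
    [1,0,-0.0162,0.0149,0,0,0],
    [1,0,-0.0182,0.0181,0,0,0],
    [1,0,-0.02,0.0214,0,0,0],
    [1,0,-0.0216,0.0248,0,0,0],
    [1,0,-0.0229,0.0283,0,0,0],
    [1,0,-0.024,0.0319,0,0,0],
  ],
)

```text
clock: 8.3
position: [0.5063, 0.134, 0.0635]
ee_rot: [-0.146, 1.566, 0.146]
force: [-2.1, -0.2, 1.3]
width: 0.213
```

```bash
python3 - <<'E'
from h import *
st(); s=status.observe()
c=np.array([.5093,.1765]); r=s['position'][:2]-c; a=np.degrees(np.arctan2(r[1],r[0]))%360
arc(c,[round(a+3*k) for k in range(1,13)])
E
```

```text
t 8.3 pos [0.5063 0.134  0.0635] jaw 10.65 tilt x [-0. -0. -1.] F [-2.12 -0.18  1.29] w 0.213 q [ 0.    0.53 -0.49  1.96  0.36  0.74 -0.52]
r 0.0426 ang -94.0 Frad 0.33 Ftan -2.11
269 [-0.0011  0.0027]
272 [-0.0016  0.0054]
275 [-0.0019  0.0082]
278 [-0.0021  0.011 ]
281 [-0.0022  0.0138]
284 [-0.0021  0.0167]
287 [-0.0019  0.0195]
290 [-0.0015  0.0222]
293 [-0.0009  0.025 ]
296 [-0.0003  0.0277]
299 [0.0005 0.0304]
302 [0.0015 0.0331]
```

step_arm(
  rows=[
    [1,0,-0.0011,0.0027,0,0,0],
    [1,0,-0.0016,0.0054,0,0,0],
    [1,0,-0.0019,0.0082,0,0,0],
    [1,0,-0.0021,0.011,0,0,0],
  ],
)

```text
clock: 8.63
position: [0.5152, 0.1342, 0.0635]
ee_rot: [-0.146, 1.566, 0.146]
force: [-2.8, 0.2, 1.3]
width: 0.212
```

```bash
python3 - <<'E'
from h import *
st(); s=status.observe()
c=np.array([.5093,.1765]); r=s['position'][:2]-c; a=np.degrees(np.arctan2(r[1],r[0]))%360
arc(c,[round(a+2*k) for k in range(1,13)])
E
```

```text
t 8.63 pos [0.5152 0.1342 0.0635] jaw 10.67 tilt x [-0. -0. -1.] F [-2.75  0.23  1.28] w 0.212 q [ 0.    0.54 -0.49  1.94  0.36  0.75 -0.51]
r 0.0427 ang -82.1 Frad -0.61 Ftan -2.69
280 [-0.0004  0.0019]
282 [-0.0004  0.0038]
284 [-0.0004  0.0057]
286 [-0.0002  0.0076]
288 [-0.      0.0094]
290 [0.0003 0.0113]
292 [0.0006 0.0131]
294 [0.001 0.015]
296 [0.0015 0.0168]
298 [0.002  0.0186]
300 [0.0026 0.0204]
302 [0.0032 0.0221]
```

step_arm(
  rows=[
    [1,0,-0.0004,0.0019,0,0,0],
    [1,0,-0.0004,0.0038,0,0,0],
    [1,0,-0.0004,0.0057,0,0,0],
  ],
)

```text
clock: 8.88
position: [0.5171, 0.1345, 0.0633]
ee_rot: [-0.148, 1.57, 0.146]
force: [-14.5, -2.1, 12.5]
width: 0.211
```

```bash
python3 - <<'E'
from h import *
st(); s=status.observe()
c=np.array([.5093,.1765]); r=s['position'][:2]-c; a=np.degrees(np.arctan2(r[1],r[0]))%360
arc(c,[round(a+2*k) for k in range(1,13)])
E
```

```text
t 8.88 pos [0.5171 0.1345 0.0633] jaw 10.69 tilt x [-0.004 -0.002 -1.   ] F [-14.46  -2.12  12.54] w 0.211 q [ 0.    0.54 -0.49  1.93  0.36  0.76 -0.51]
r 0.0428 ang -79.4 Frad -0.57 Ftan -14.6
283 [-0.0003  0.0023]
285 [-0.0001  0.0042]
287 [0.    0.006]
289 [0.0003 0.0079]
291 [0.0006 0.0097]
293 [0.0009 0.0116]
295 [0.0014 0.0134]
297 [0.0019 0.0152]
299 [0.0024 0.017 ]
301 [0.003  0.0188]
303 [0.0037 0.0205]
305 [0.0045 0.0222]
```

The stop was felt: tangential force jumped from 2 to 14.6 N after 265° (4.63 rad ≈ 37 mm, as predicted). I relax, release and lift.

step_arm(
  rows=[
    [1,0,0,0,0,0,0],
    [1,0,0,-0.0026,0,0,0],
    [1,0,0,-0.0026,0,0,0],
    [0.2,0,0,-0.0026,0,0,0],
    [0.2,0,0,-0.0026,0,0,0],
    [0.2,0,0,-0.0026,0,0,0],
    [0.2,0,0,-0.0026,0,0,0],
    [0.2,0,0,-0.0026,0,0,0],
  ],
)

```text
clock: 9.55
position: [0.518, 0.1343, 0.0636]
ee_rot: [-0.146, 1.565, 0.146]
force: [0.6, 0.3, 1.4]
width: 0.4
```

```bash
python3 - <<'E'
from h import *
st(); rows([.517,.1345,.135],10.7,note='up'); rows([.517,.10,.28],10.7,note='look');
E
```

```text
t 9.55 pos [0.518  0.1343 0.0636] jaw 10.65 tilt x [ 0.001  0.    -1.   ] F [0.6  0.28 1.35] w 0.4 q [ 0.    0.54 -0.49  1.94  0.36  0.75 -0.51]
up shift [-0.0893  0.0004 -0.0011] turn [-0.0008  0.0006 -0.    ] rows~ 2.0
look shift [-0.2705 -0.042  -0.009 ] turn [-0.0008  0.0006 -0.    ] rows~ 6.0
```

step_arm(
  rows=[
    [0.2,-0.05,0,0,0,0,0],
    [0.2,-0.09,0,0,0,0,0],
    [-1,-0.14,-0.02,-0.004,0,0,0],
    [-1,-0.19,-0.042,-0.009,0,0,0],
    [-1,-0.24,-0.042,-0.009,0,0,0],
    [-1,-0.27,-0.042,-0.009,0,0,0],
    [-1,-0.27,-0.042,-0.009,0,0,0],
    [-1,-0.27,-0.042,-0.009,0,0,0],
    [-1,-0.27,-0.042,-0.009,0,0,0],
  ],
)

```text
clock: 10.3
position: [0.5164, 0.0997, 0.2789]
ee_rot: [-0.146, 1.566, 0.146]
force: [-0.5, -0.5, 0.0]
width: 0.858
```

```bash
cat > jig.py <<'E'
from h import *
import sys
def meas(t,c=(.509,.175)):
    d,T,W=load(t); hsv=cv2.cvtColor(d['pixels'],cv2.COLOR_RGB2HSV); z=W[...,2]; f=lambda p:(p[:,:2]*1000).astype(np.float32)
    v,u=np.mgrid[:480,:640]
    o=np.array([.5074,.0222]);y=np.radians(10.7);Q=np.array([[np.cos(y),-np.sin(y)],[np.sin(y),np.cos(y)]])
    J=(W[...,:2]-o)@Q
    for y0 in (-.024,-.012,.012,.024):
        s=(abs(J[...,1]-y0)<.003)&(z>.028)&(z<.039)&(J[...,0]>-.02)&(J[...,0]<.097)
        print('carriage x range',y0,np.percentile(J[...,0][s],[1,99]).round(4))
    red=(hsv[...,1]>180)&((hsv[...,0]<5)|(hsv[...,0]>176))&(z>.036)&(z<.046)&(v<300)
    print('red x',np.percentile(J[...,0][red],[1,99]),'y',np.percentile(J[...,1][red],[1,99]),cv2.minAreaRect(f(W[red])))
    for x0 in (-.055,-.035,-.01):
        r=(abs(J[...,0]-x0)<.006)&(z>.02)&(z<.03)&(abs(J[...,1])<.055)&(v<300)
        a=J[...,1][r]
        print('rails',x0,r.sum(),[np.percentile(b,[2,98]).round(4) for b in (a[a<0],a[a>0]) if len(b)])
    m=(abs(J[...,0]-.01)<.145)&(abs(J[...,1])<.075)&(z>.006)&(z<.018)&(v<300)&(hsv[...,1]<70)
    n,l,s_,c_=cv2.connectedComponentsWithStats(m.astype(np.uint8));i=1+np.argmax(s_[1:,4])
    print('bed',cv2.minAreaRect(f(W[l==i])),np.median(z[l==i]))
E
python3 - <<'E'
from jig import *
st(); grab('wrist','w4'); meas('w4'); rows([.583,-.257,.30],-8.2)
E
```

```text
t 10.3 pos [0.5164 0.0997 0.2789] jaw 10.66 tilt x [-0. -0. -1.] F [-0.51 -0.5   0.  ] w 0.858 q [ 0.16  0.29 -0.58  1.7   0.17  1.2  -0.27]
carriage x range -0.024 [0.0505 0.0963]
carriage x range -0.012 [0.0503 0.0959]
carriage x range 0.012 [0.0499 0.0959]
carriage x range 0.024 [0.0497 0.0965]
red x [0.10059957 0.1166934 ] y [-0.03342821  0.03323911] ((614.0888061523438, 42.4443359375), (16.56886100769043, 67.6593017578125), 10.699708938598633)
rails -0.055 93 [array([-0.0413, -0.0359]), array([0.0364, 0.0419])]
rails -0.035 88 [array([-0.0414, -0.0358]), array([0.0366, 0.0418])]
rails -0.01 96 [array([-0.0413, -0.0358]), array([0.0366, 0.0418])]
bed ((515.9008178710938, 31.34052276611328), (279.2872619628906, 134.62074279785156), 10.720979690551758) 0.010860412316340745
 shift [-2.690e-02 -4.536e-01 -3.000e-04] turn [ 0.3144 -0.0017  0.0006] rows~ 9.0
```

View pics/w4.png

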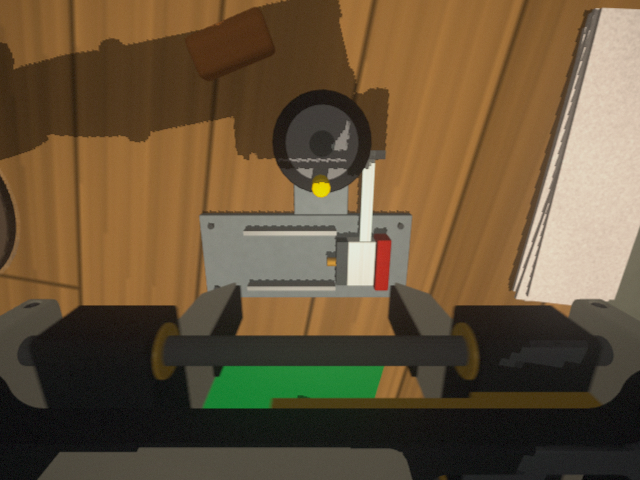

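The carriage is at (340-377, 240-287) and flush against the red stop, with its face at jig x = 50 mm. The rails are symmetric about my centre line. Next, the die.

step_arm(
  rows=[
    [-1,-0.027,-0.45,0,0.314,0,0],
    [-1,-0.027,-0.45,0,0.314,0,0],
    [-1,-0.027,-0.45,0,0.314,0,0],
    [-1,-0.027,-0.45,0,0.314,0,0],
    [-1,-0.027,-0.45,0,0.314,0,0],
    [-1,-0.027,-0.45,0,0.314,0,0],
    [-1,-0.027,-0.45,0,0.314,0,0],
    [-1,-0.027,-0.45,0,0.314,0,0],
    [-1,-0.027,-0.45,0,0.314,0,0],
    [-1,0.15,-0.45,0,0.314,0,0],
    [-1,0.15,-0.45,0,0.314,0,0],
    [-1,0.15,-0.45,0,0.314,0,0],
  ],
)

```text
clock: 11.35
position: [0.5826, -0.2542, 0.1732]
ee_rot: [0.113, 1.569, -0.112]
force: [0.7, 0.4, -0.6]
width: 1.004
```

```bash
cat > die.py <<'E'
from h import *
def die(t,c=(.583,-.257),zb=0):
    d,T,W=load(t); hsv=cv2.cvtColor(d['pixels'],cv2.COLOR_RGB2HSV); z=W[...,2]
    n=(abs(W[...,0]-c[0])<.055)&(abs(W[...,1]-c[1])<.055)
    for nm,m in (('bar',(cv2.inRange(hsv,(8,180,90),(17,255,255))>0)&n&(z>zb+.05)),('top',n&(z>zb+.022)&(z<zb+.034))):
        p=W[m]
        if len(p)>20: print(nm,len(p),p.mean(0).round(4),'z50',np.median(p[:,2]).round(4),cv2.minAreaRect((p[:,:2]*1000).astype(np.float32)))
E
python3 - <<'E'
from die import *
st(); grab('wrist','w5'); die('w5'); rows([.5828,-.257,.033],-8.2)
E
```

```text
t 11.35 pos [ 0.5826 -0.2542  0.1732] jaw -8.23 tilt x [-0.001  0.001 -1.   ] F [ 0.74  0.42 -0.61] w 1.004 q [ 0.56  0.53 -0.35  1.59  0.2   1.06  0.02]
bar 937 [ 0.5837 -0.2537  0.0566] z50 0.0568 ((583.3505859375, -255.03506469726562), (40.15776443481445, 17.421045303344727), 82.21220397949219)
top 4373 [ 0.5836 -0.2537  0.0269] z50 0.0269 ((583.1962280273438, -256.63604736328125), (63.45748519897461, 80.06246185302734), 81.82522583007812)
 shift [ 0.1636 -0.0051  0.0093] turn [ 0.0003 -0.0133 -0.0028] rows~ 4.0
```

View pics/w5.png

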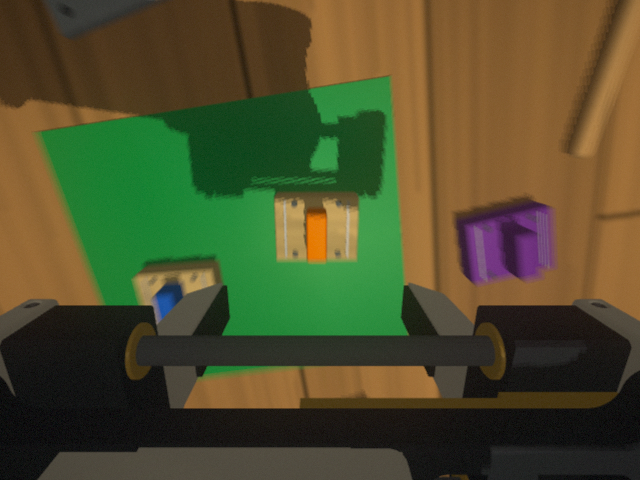

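The orange bar is at (316,236), centred between the fingers, and the blue die is off at the left. Descending.

```bash
python3 - <<'E'
from die import *
st(); rows([.5832,-.2567,.033],-8.2)
E
```

```text
t 11.4 pos [ 0.5778 -0.2525  0.164 ] jaw -8.18 tilt x [-0.013  0.005 -1.   ] F [-4.36  1.03 -6.78] w 1.0 q [ 0.56  0.53 -0.35  1.6   0.2   1.06  0.01]
 shift [ 0.1636 -0.0047  0.0098] turn [ 0.0003 -0.0133 -0.0028] rows~ 4.0
```

step_arm(
  rows=[
    [-1,0.05,-0.0033,0,0,0,0],
    [-1,0.09,-0.0033,0,0,0,0],
    [-1,0.12,-0.0033,0,0,0,0],
    [-1,0.12,-0.0033,0,0,0,0],
    [-1,0.12,-0.0033,0,0,0,0],
    [-1,0.12,-0.0033,0,0,0,0],
  ],
)

```text
clock: 11.9
position: [0.5839, -0.2563, 0.0817]
ee_rot: [0.112, 1.566, -0.112]
force: [-0.5, 0.4, 0.4]
width: 0.997
```

```bash
python3 - <<'E'
from die import *
st(); rows([.5832,-.2567,.033],-8.2); grab('wrist','w6'); die('w6'); st(); rows([.5832,-.2567,.033],-8.2)
E
```

```text
t 11.9 pos [ 0.5839 -0.2563  0.0817] jaw -8.15 tilt x [ 0.001 -0.    -1.   ] F [-0.49  0.44  0.4 ] w 0.997 q [ 0.54  0.62 -0.32  1.67  0.24  0.89 -0.02]
 shift [ 0.0609 -0.0006 -0.0009] turn [0.0008 0.0014 0.0001] rows~ 2.0
bar 2007 [ 0.5838 -0.255   0.0566] z50 0.0568 ((583.5967407226562, -256.93621826171875), (44.05909729003906, 17.25536346435547), 81.25589752197266)
top 8213 [ 0.5838 -0.2532  0.0269] z50 0.027 ((583.2476806640625, -256.93695068359375), (64.11375427246094, 80.09194946289062), 81.84233856201172)
t 11.95 pos [ 0.5843 -0.2566  0.0823] jaw -8.17 tilt x [ 0.003 -0.001 -1.   ] F [-0.06  0.39  0.25] w 1.002 q [ 0.54  0.62 -0.32  1.67  0.24  0.89 -0.02]
 shift [ 0.0616 -0.0003 -0.0015] turn [0.0005 0.0026 0.0005] rows~ 2.0
```

step_arm(
  rows=[
    [-1,0.04,0,-0.001,0,0,0],
    [-1,0.06,0,-0.001,0,0,0],
    [1,0.06,0,-0.001,0,0,0],
    [1,0.06,0,-0.001,0,0,0],
    [1,0.06,0,-0.001,0,0,0],
    [1,0.06,0,-0.001,0,0,0],
    [1,0.06,0,-0.001,0,0,0],
    [1,0.06,0,-0.001,0,0,0],
    [1,0.06,0,-0.001,0,0,0],
    [1,0.06,0,-0.001,0,0,0],
    [1,0.06,0,-0.001,0,0,0],
    [1,0.06,0,-0.001,0,0,0],
  ],
  newtons=30,
)

```text
clock: 12.95
position: [0.5821, -0.2563, 0.0321]
ee_rot: [0.112, 1.568, -0.112]
force: [-0.0, -0.3, 0.9]
width: 0.322
```

step_arm(
  rows=[
    [1,0,0,0,0,0,0],
    [1,0,0,0,0,0,0],
    [1,0,0,0,0,0,0],
    [1,0,0,0,0,0,0],
  ],
)

```text
clock: 13.28
position: [0.5823, -0.2563, 0.0321]
ee_rot: [0.112, 1.568, -0.112]
force: [0.2, -1.4, -1.1]
width: 0.196
```

```bash
python3 - <<'E'
from die import *
st()
E
```

```text
t 13.28 pos [ 0.5823 -0.2563  0.0321] jaw -8.17 tilt x [ 0. -0. -1.] F [ 0.16 -1.4  -1.13] w 0.196 q [ 0.53  0.68 -0.31  1.71  0.27  0.79 -0.04]
```

```bash
python3 - <<'E'
from die import *
rows([.5823,-.2563,.11],note='up');rows([.4927,.0194,.12],10.7)
E
```

```text
up shift [-0.0974  0.      0.0001] turn [0. 0. 0.] rows~ 2.0
 shift [-0.1099  0.3252 -0.1598] turn [-3.146e-01  3.000e-04  1.000e-04] rows~ 8.0
```

step_arm(
  rows=[
    [1,-0.03,0,0,0,0,0],
    [1,-0.07,0,0,0,0,0],
    [1,-0.11,0.02,-0.01,0,0,0],
    [1,-0.11,0.06,-0.03,-0.05,0,0],
    [1,-0.11,0.1,-0.05,-0.1,0,0],
    [1,-0.11,0.145,-0.072,-0.15,0,0],
    [1,-0.11,0.19,-0.094,-0.2,0,0],
    [1,-0.11,0.235,-0.116,-0.25,0,0],
    [1,-0.11,0.275,-0.136,-0.29,0,0],
    [1,-0.11,0.305,-0.15,-0.315,0,0],
    [1,-0.11,0.325,-0.16,-0.315,0,0],
    [1,-0.11,0.325,-0.16,-0.315,0,0],
  ],
)

```text
clock: 14.28
position: [0.4905, 0.0239, 0.1202]
ee_rot: [-0.151, 1.566, 0.153]
force: [0.2, -0.0, -2.0]
width: 0.193
```

step_arm(
  rows=[
    [1,0,0,0,0,0,0],
    [1,0,0,0,0,0,0],
    [1,0,0,0,0,0,0],
  ],
)

```text
clock: 14.53
position: [0.4925, 0.018, 0.1199]
ee_rot: [-0.146, 1.566, 0.145]
force: [0.0, -0.1, -2.6]
width: 0.196
```

```bash
python3 - <<'E'
from die import *
st(); grab('wrist','w7');grab('side','s7'); die('w7',(.493,.0194),.088); rows([.4927,.0194,.062],10.7)
E
```

```text
t 14.53 pos [0.4925 0.018  0.1199] jaw 10.62 tilt x [-0.    -0.001 -1.   ] F [ 0.02 -0.11 -2.64] w 0.196 q [ 0.24  0.4  -0.49  1.99  0.26  0.82 -0.21]
bar 2280 [0.4905 0.0272 0.1449] z50 0.1446 ((491.5645446777344, 21.842288970947266), (17.636266708374023, 53.83562088012695), 11.000445365905762)
top 7122 [0.4886 0.036  0.1148] z50 0.1148 ((489.509521484375, 30.968955993652344), (80.16211700439453, 36.62196731567383), 10.590229988098145)
 shift [0.0724 0.0016 0.0005] turn [-0.0015 -0.0003  0.0003] rows~ 2.0
```

View pics/w7.png

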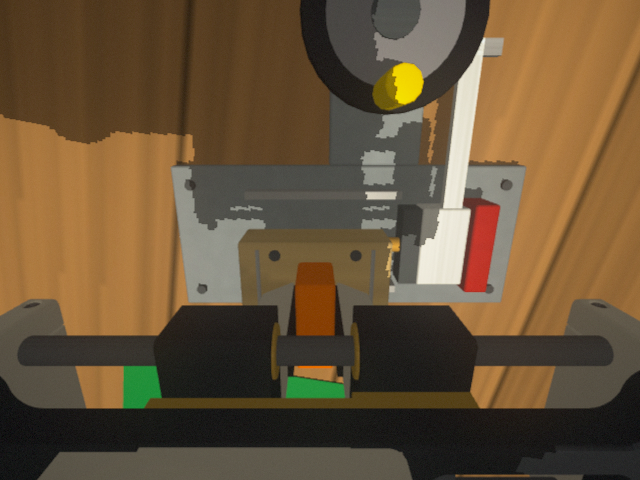

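View pics/s7.png

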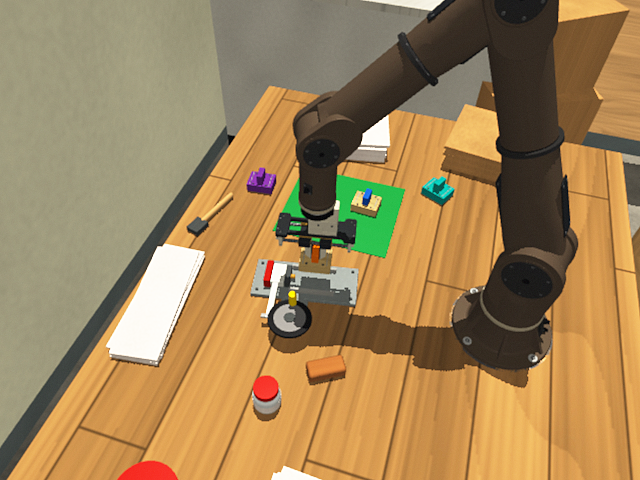

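The die is held level over the bed with its front edge at (240-390, 240). I check its far-side edge in jig coordinates before lowering.

```bash
cat >> die.py <<'E'
def edge(t,zlo,zhi):
    d,T,W=load(t); z=W[...,2]
    o=np.array([.5074,.0222]);y=np.radians(10.7);Q=np.array([[np.cos(y),-np.sin(y)],[np.sin(y),np.cos(y)]])
    J=(W[...,:2]-o)@Q; v=np.mgrid[:480,:640][0]
    m=(z>zlo)&(z<zhi)&(abs(J[...,0]+.0)<.1)&(abs(J[...,1])<.05)&(v<300)
    m=cv2.morphologyEx(m.astype(np.uint8),cv2.MORPH_OPEN,np.ones((3,3)))>0
    jx,jy,jz=J[...,0][m],J[...,1][m],z[m]
    print('x rng',np.percentile(jx,[.5,99.5]).round(4),'ymax',np.percentile(jy,99.5).round(4))
    x0=np.median(jx)
    for a in (-.03,-.02,-.01,0,.01,.02,.03):
        q=abs(jx-x0-a)<.004
        if q.sum(): print('  dx',a,'ymax',jy[q].max().round(4))
    for yy in (.012,.018,.024,.028):
        q=abs(jy-yy)<.003
        if q.sum(): print('  y',yy,'x',np.percentile(jx[q],[1,99]).round(4))
    A=np.c_[jx,jy,np.ones_like(jx)]; print('plane',np.linalg.lstsq(A,jz,rcond=None)[0].round(4))
E
python3 - <<'E'
from die import *
s=status.observe();st()
edge('w7',.109,.119); rows([.4927,.0194,.062],10.7)
o=np.array([.5074,.0222]);y=np.radians(10.7);Q=np.array([[np.cos(y),-np.sin(y)],[np.sin(y),np.cos(y)]]);print('tcp jig',(s['position'][:2]-o)@Q)
E
```

```text
t 14.63 pos [0.4925 0.0181 0.1199] jaw 10.61 tilt x [-0. -0. -1.] F [-0.23 -0.12 -2.62] w 0.195 q [ 0.24  0.4  -0.49  1.99  0.25  0.82 -0.21]
x rng [-0.0552  0.0234] ymax 0.03
  dx -0.03 ymax 0.0303
  dx -0.02 ymax 0.03
  dx -0.01 ymax 0.0302
  dx 0 ymax 0.0301
  dx 0.01 ymax 0.0301
  dx 0.02 ymax 0.03
  dx 0.03 ymax 0.0299
  y 0.012 x [-0.055   0.0232]
  y 0.018 x [-0.0547  0.0231]
  y 0.024 x [-0.0547  0.0231]
  y 0.028 x [-0.0545  0.0227]
plane [-0.0003 -0.0326  0.1152]
 shift [0.0724 0.0016 0.0005] turn [-0.0015 -0.0003  0.0003] rows~ 2.0
tcp jig [-0.01535471 -0.00124941]
```

```bash
python3 - <<'E'
from die import *
d,T,W=load('w7');z=W[...,2]
for t,c,lo,hi in (('w6',(.583,-.257),.02,.034),('w7',(.49,.03),.109,.12),('w7',(.43,.06),.005,.018)):
    d,T,W=load(t);z=W[...,2];v=np.mgrid[:480,:640][0]
    m=(abs(W[...,0]-c[0])<.045)&(abs(W[...,1]-c[1])<.045)&(z>lo)&(z<hi)&(v<300);p=W[m]-[c[0],c[1],0]
    print(t,m.sum(),np.linalg.lstsq(np.c_[p[:,:2],np.ones(len(p))],p[:,2],rcond=None)[0])
E
```

```text
w6 7813 [-0.00161627 -0.00997027  0.02693492]
w7 6983 [ 0.00597159 -0.03428541  0.11488094]
w7 6551 [ 9.49503188e-05 -2.45911587e-03  1.09010945e-02]
```

step_arm(
  rows=[
    [1,0.02,0.0025,0,0,0,0],
    [1,0.045,0.0025,0,0,0,0],
    [1,0.065,0.0025,0,0,0,0],
    [1,0.075,0.0025,0,0,0,0],
    [1,0.082,0.0025,0,0,0,0],
    [1,0.087,0.0025,0,0,0,0],
    [1,0.091,0.0025,0,0,0,0],
    [1,0.093,0.0025,0,0,0,0],
    [1,0.093,0.0025,0,0,0,0],
  ],
)

```text
clock: 15.38
position: [0.4922, 0.0212, 0.0459]
ee_rot: [-0.147, 1.565, 0.147]
force: [0.3, 0.6, -2.9]
width: 0.194
```

```bash
python3 - <<'E'
from die import *
st();grab('wrist','w8'); edge('w8',.034,.045)
o=np.array([.5074,.0222]);y=np.radians(10.7);Q=np.array([[np.cos(y),-np.sin(y)],[np.sin(y),np.cos(y)]]);print('tcp jig',(status.observe()['position'][:2]-o)@Q)
E
```

```text
t 15.38 pos [0.4922 0.0212 0.0459] jaw 10.72 tilt x [ 0. -0. -1.] F [ 0.26  0.56 -2.85] w 0.194 q [ 0.18  0.51 -0.44  2.05  0.35  0.65 -0.3 ]
x rng [-0.0548  0.0985] ymax 0.0332
  dx -0.03 ymax 0.0335
  dx -0.02 ymax 0.0333
  dx -0.01 ymax 0.0334
  dx 0 ymax 0.0334
  dx 0.01 ymax 0.0334
  dx 0.02 ymax 0.0332
  y 0.012 x [-0.0544  0.0979]
  y 0.018 x [-0.0544  0.0976]
  y 0.024 x [-0.0541  0.0981]
  y 0.028 x [-0.054   0.0971]
plane [-0.0467 -0.0054  0.0396]
tcp jig [-0.01502571  0.00186464]
```

View pics/w8.png

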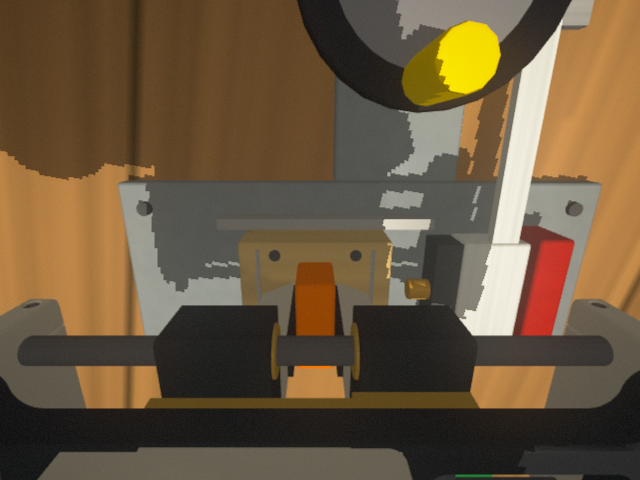

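The die sits between the rails (rail at row 224, die's far edge at row 233) but about 1.4 mm left of centre. I correct this and settle it.

step_arm(
  rows=[
    [1,0,-0.0017,0,0,0,0],
    [1,0,-0.0017,0,0,0,0],
    [1,0.001,-0.0017,0,0,0,0],
    [1,0.002,-0.0017,0,0,0,0],
    [1,0.002,-0.0017,0,0,0,0],
  ],
)

```text
clock: 15.85
position: [0.4922, 0.0199, 0.0441]
ee_rot: [-0.147, 1.566, 0.147]
force: [0.7, 0.6, -3.0]
width: 0.193
```

```bash
python3 - <<'E'
from die import *
st();grab('wrist','w9'); edge('w9',.034,.045)
o=np.array([.5074,.0222]);y=np.radians(10.7);Q=np.array([[np.cos(y),-np.sin(y)],[np.sin(y),np.cos(y)]]);print('tcp jig',(status.observe()['position'][:2]-o)@Q)
E
```

```text
t 15.85 pos [0.4922 0.0199 0.0441] jaw 10.72 tilt x [-0. -0. -1.] F [ 0.68  0.57 -3.04] w 0.193 q [ 0.18  0.51 -0.44  2.06  0.35  0.65 -0.3 ]
x rng [-0.0551  0.0986] ymax 0.0318
  dx -0.03 ymax 0.032
  dx -0.02 ymax 0.032
  dx -0.01 ymax 0.032
  dx 0 ymax 0.032
  dx 0.01 ymax 0.0323
  dx 0.02 ymax 0.0317
  y 0.012 x [-0.0547  0.0981]
  y 0.018 x [-0.0546  0.0971]
  y 0.024 x [-0.0543  0.0971]
  y 0.028 x [-0.0544  0.0973]
plane [-0.0328 -0.002   0.0382]
tcp jig [-0.01538462  0.00056861]
```

step_arm(
  rows=[
    [1,0.001,0,0,0,0,0],
    [1,0.001,0,0,0,0,0],
    [1,0.001,0,0,0,0,0],
  ],
)

```text
clock: 16.15
position: [0.4922, 0.0199, 0.044]
ee_rot: [-0.147, 1.566, 0.147]
force: [-3.7, -0.4, 9.4]
width: 0.195
```

step_arm(
  rows=[
    [1,0.001,0,0,0,0,0],
    [1,0.001,0,0,0,0,0],
    [1,0.001,0,0,0,0,0],
  ],
)

```text
clock: 16.4
position: [0.4922, 0.0199, 0.044]
ee_rot: [-0.148, 1.565, 0.146]
force: [-6.5, -1.4, 22.3]
width: 0.197
```

Contact occurred at z = 0.044 as computed. I back off, release slightly so the die lies flat, then re-grip.

step_arm(
  rows=[
    [1,-0.0014,0,0,0,0,0],
    [0.4,-0.0014,0,0,0,0,0],
    [0.4,-0.0014,0,0,0,0,0],
    [0.4,-0.0014,0,0,0,0,0],
    [1,-0.0014,0,0,0,0,0],
    [1,-0.0014,0,0,0,0,0],
    [1,-0.0014,0,0,0,0,0],
    [1,-0.0014,0,0,0,0,0],
    [1,-0.0014,0,0,0,0,0],
    [1,-0.0014,0,0,0,0,0],
  ],
)

```text
clock: 17.23
position: [0.4922, 0.0199, 0.0435]
ee_rot: [-0.147, 1.566, 0.147]
force: [1.1, 0.3, -2.1]
width: 0.194
```

```bash
python3 - <<'E'
from die import *
st();grab('wrist','w10'); edge('w10',.034,.045)
d,T,W=load('w10');z=W[...,2];v=np.mgrid[:480,:640][0]
o=np.array([.5074,.0222]);y=np.radians(10.7);Q=np.array([[np.cos(y),-np.sin(y)],[np.sin(y),np.cos(y)]]);J=(W[...,:2]-o)@Q
m=(abs(J[...,0]+.015)<.036)&(abs(J[...,1]-.022)<.008)&(z>.03)&(z<.048)&(v<300)
print(np.linalg.lstsq(np.c_[J[m],np.ones(m.sum())],z[m],rcond=None)[0])
print('tcp jig',(status.observe()['position'][:2]-o)@Q)
E
```

```text
t 17.23 pos [0.4922 0.0199 0.0435] jaw 10.72 tilt x [-0. -0. -1.] F [ 1.06  0.31 -2.08] w 0.194 q [ 0.18  0.51 -0.44  2.06  0.35  0.65 -0.3 ]
x rng [-0.0551  0.0982] ymax 0.0318
  dx -0.03 ymax 0.032
  dx -0.02 ymax 0.0318
  dx -0.01 ymax 0.0322
  dx 0 ymax 0.0321
  dx 0.01 ymax 0.0321
  dx 0.02 ymax 0.0318
  y 0.012 x [-0.0546  0.0974]
  y 0.018 x [-0.0546  0.0975]
  y 0.024 x [-0.0544  0.0979]
  y 0.028 x [-0.0545  0.0967]
plane [-0.0329 -0.0034  0.0382]
[-0.0004624  -0.01311175  0.03954223]
tcp jig [-0.01545404  0.00056223]
```

The die is flat and centred, and the grip is good. Pushing along +x.

step_arm(
  rows=[
    [1,0,0,0.002,0,0,0],
    [1,0,0,0.005,0,0,0],
    [1,0,0,0.008,0,0,0],
    [1,0,0,0.011,0,0,0],
    [1,0,0,0.014,0,0,0],
    [1,0,0,0.017,0,0,0],
    [1,0,0,0.02,0,0,0],
    [1,0,0,0.023,0,0,0],
    [1,0,0,0.025,0,0,0],
    [1,0,0,0.025,0,0,0],
  ],
)

```text
clock: 18.12
position: [0.5084, 0.0229, 0.0436]
ee_rot: [-0.149, 1.573, 0.146]
force: [-16.5, -2.0, 17.9]
width: 0.195
```

```bash
cat >> die.py <<'E'
def pj():
    s=status.observe();st()
    o=np.array([.5074,.0222]);y=np.radians(10.7);Q=np.array([[np.cos(y),-np.sin(y)],[np.sin(y),np.cos(y)]])
    print('tcp jig',((s['position'][:2]-o)@Q).round(5),'F jig',(s['force'][:2]@Q).round(2),'torque',s['ft_torque'].round(2))
E
python3 - <<'E'
from die import *
pj()
E
```

```text
t 18.12 pos [0.5084 0.0229 0.0436] jaw 10.72 tilt x [-0.007 -0.002 -1.   ] F [-16.54  -2.02  17.9 ] w 0.195 q [ 0.17  0.53 -0.43  2.01  0.35  0.68 -0.3 ]
tcp jig [0.00107 0.00048] F jig [-16.63   1.09] torque [-0.48  3.17  0.01]
```

step_arm(
  rows=[
    [1,-0.0012,0,0,0,0,0],
    [1,-0.0012,0,0,0,0,0],
    [1,-0.0012,0,0,0,0,0],
  ],
)

```text
clock: 18.37
position: [0.5113, 0.0235, 0.0442]
ee_rot: [-0.147, 1.567, 0.147]
force: [-3.6, -0.7, -3.7]
width: 0.195
```

```bash
python3 - <<'E'
from die import *
pj(); grab('wrist','w11'); edge('w11',.036,.045)
E
```

```text
t 18.37 pos [0.5113 0.0235 0.0442] jaw 10.72 tilt x [-0.001 -0.    -1.   ] F [-3.62 -0.68 -3.68] w 0.195 q [ 0.17  0.53 -0.43  2.01  0.35  0.67 -0.3 ]
tcp jig [0.00407 0.00053] F jig [-3.69  0.01] torque [-0.12  0.58  0.02]
x rng [-0.0358  0.043 ] ymax 0.0318
  dx -0.03 ymax 0.032
  dx -0.02 ymax 0.032
  dx -0.01 ymax 0.0321
  dx 0 ymax 0.0319
  dx 0.01 ymax 0.032
  dx 0.02 ymax 0.0321
  dx 0.03 ymax 0.032
  y 0.012 x [-0.0355  0.0426]
  y 0.018 x [-0.0354  0.0427]
  y 0.024 x [-0.035   0.0423]
  y 0.028 x [-0.0351  0.0423]
plane [-0.0005 -0.0121  0.0399]
```

View pics/w11.png

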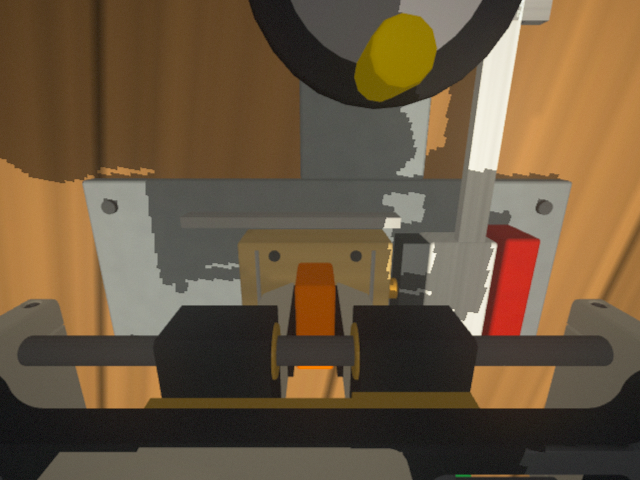

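step_arm(
  rows=[
    [1,0.0003,0,0.0015,0,0,0],
    [1,0.0003,0,0.003,0,0,0],
    [1,0.0003,0,0.0045,0,0,0],
    [1,0.0003,0,0.0055,0,0,0],
    [1,0.0003,0,0.0055,0,0,0],
  ],
)

```text
clock: 18.83
position: [0.516, 0.0243, 0.0441]
ee_rot: [-0.147, 1.567, 0.147]
force: [-4.0, -1.1, -2.9]
width: 0.196
```

```bash
python3 - <<'E'
from die import *
pj()
E
```

```text
t 18.83 pos [0.516  0.0243 0.0441] jaw 10.72 tilt x [-0.001 -0.    -1.   ] F [-3.96 -1.07 -2.95] w 0.196 q [ 0.17  0.54 -0.43  2.    0.35  0.68 -0.3 ]
tcp jig [0.0089 0.0005] F jig [-4.09 -0.32] torque [-0.26  0.91 -0.02]
```

step_arm(
  rows=[
    [1,0.0003,0,0.0006,0,0,0],
    [1,0.0003,0,0.0012,0,0,0],
    [1,0.0003,0,0.0012,0,0,0],
  ],
)

```text
clock: 19.08
position: [0.5171, 0.0246, 0.0441]
ee_rot: [-0.147, 1.566, 0.147]
force: [-3.5, -1.4, -1.9]
width: 0.194
```

```bash
python3 - <<'E'
from die import *
pj()
E
```

```text
t 19.08 pos [0.5171 0.0246 0.0441] jaw 10.72 tilt x [-0. -0. -1.] F [-3.54 -1.42 -1.93] w 0.194 q [ 0.17  0.54 -0.43  2.    0.35  0.68 -0.3 ]
tcp jig [0.00999 0.00051] F jig [-3.74 -0.74] torque [-0.28  0.95  0.02]
```

step_arm(
  rows=[
    [1,0.0002,0,0.0006,0,0,0],
    [1,0.0002,0,0.001,0,0,0],
    [1,0.0002,0,0.001,0,0,0],
  ],
)

```text
clock: 19.33
position: [0.5177, 0.0247, 0.044]
ee_rot: [-0.147, 1.566, 0.147]
force: [-5.9, -0.9, 0.5]
width: 0.192
```

```bash
python3 - <<'E'
from die import *
pj()
E
```

```text
t 19.33 pos [0.5177 0.0247 0.044 ] jaw 10.72 tilt x [-0. -0. -1.] F [-5.91 -0.88  0.5 ] w 0.192 q [ 0.17  0.54 -0.43  1.99  0.35  0.68 -0.3 ]
tcp jig [0.01059 0.00051] F jig [-5.97  0.23] torque [-0.32  1.2  -0.08]
```

step_arm(
  rows=[
    [1,0,0,0.0005,0,0,0],
    [1,0,0,0.001,0,0,0],
    [1,0,0,0.001,0,0,0],
  ],
)

```text
clock: 19.58
position: [0.5178, 0.0247, 0.0439]
ee_rot: [-0.147, 1.568, 0.147]
force: [-7.6, -0.8, 1.9]
width: 0.191
```

```bash
python3 - <<'E'
from die import *
pj(); grab('wrist','w12'); edge('w12',.0375,.045)
E
```

```text
t 19.58 pos [0.5178 0.0247 0.0439] jaw 10.72 tilt x [-0.002 -0.001 -1.   ] F [-7.61 -0.82  1.88] w 0.191 q [ 0.17  0.54 -0.43  1.99  0.35  0.68 -0.3 ]
tcp jig [0.01064 0.00057] F jig [-7.63  0.61] torque [-0.35  1.67 -0.09]
x rng [-0.0293  0.0495] ymax 0.0316
  dx -0.03 ymax 0.0317
  dx -0.02 ymax 0.0316
  dx -0.01 ymax 0.0319
  dx 0 ymax 0.0317
  dx 0.01 ymax 0.0319
  dx 0.02 ymax 0.0317
  dx 0.03 ymax 0.0316
  y 0.012 x [-0.0289  0.0491]
  y 0.018 x [-0.0288  0.0492]
  y 0.024 x [-0.0286  0.049 ]
  y 0.028 x [-0.0286  0.0487]
plane [-0.0008 -0.0038  0.0395]
```

View pics/w12.png

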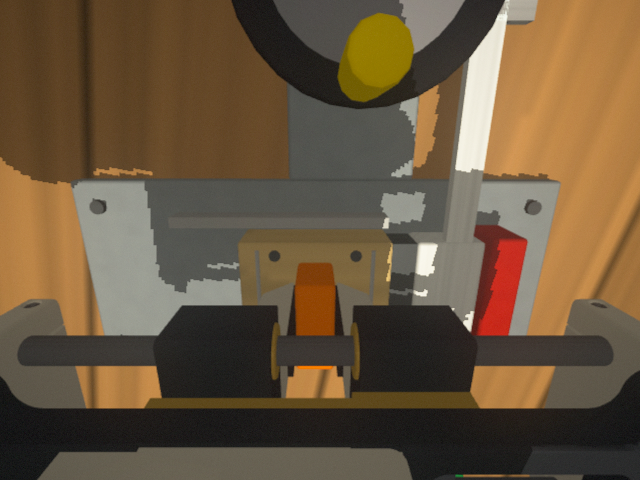

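Motion has stalled at TCP jig x = 10.6 mm, with the die front at the plate and no gap visible at (388,245). I add a little more push so the contact is firm (about 12 N).

step_arm(
  rows=[
    [1,-0.0002,0,0.0005,0,0,0],
    [1,-0.0002,0,0.001,0,0,0],
    [1,-0.0002,0,0.0013,0,0,0],
    [1,-0.0002,0,0.0013,0,0,0],
  ],
)

```text
clock: 19.97
position: [0.5178, 0.0247, 0.0439]
ee_rot: [-0.148, 1.569, 0.146]
force: [-10.6, -1.8, 3.8]
width: 0.192
```

```bash
python3 - <<'E'
from die import *
pj()
E
```

```text
t 19.97 pos [0.5178 0.0247 0.0439] jaw 10.72 tilt x [-0.003 -0.001 -1.   ] F [-10.62  -1.79   3.84] w 0.192 q [ 0.17  0.54 -0.43  1.99  0.35  0.68 -0.3 ]
tcp jig [0.01067 0.00052] F jig [-10.77   0.21] torque [-0.42  2.28 -0.06]
```

step_arm(
  rows=[
    [1,-0.0003,0,0.0005,0,0,0],
    [1,-0.0003,0,0.001,0,0,0],
    [1,-0.0003,0,0.001,0,0,0],
    [1,-0.0003,0,0.001,0,0,0],
    [1,-0.0003,0,0.001,0,0,0],
  ],
)

```text
clock: 20.38
position: [0.5178, 0.0247, 0.044]
ee_rot: [-0.148, 1.571, 0.146]
force: [-12.6, -2.3, 5.3]
width: 0.197
```

```bash
python3 - <<'E'
from die import *
pj(); grab('scene','s13'); grab('side','d13'); grab('wrist','w13'); pj(); edge('w13',.0375,.045)
im=cv2.imread('pics/s13.png')[190:320,200:400]; cv2.imwrite('pics/s13c.png',cv2.resize(im,None,fx=4,fy=4,interpolation=cv2.INTER_CUBIC))
im=cv2.imread('pics/d13.png')[150:420,200:420]; cv2.imwrite('pics/d13c.png',cv2.resize(im,None,fx=2.2,fy=2.2,interpolation=cv2.INTER_CUBIC))
E
```

```text
t 20.38 pos [0.5178 0.0247 0.044 ] jaw 10.72 tilt x [-0.005 -0.002 -1.   ] F [-12.59  -2.33   5.33] w 0.197 q [ 0.17  0.54 -0.43  1.99  0.35  0.69 -0.3 ]
tcp jig [0.0107  0.00051] F jig [-12.81   0.05] torque [-0.48  2.61 -0.05]
t 20.53 pos [0.5178 0.0247 0.044 ] jaw 10.72 tilt x [-0.005 -0.001 -1.   ] F [-11.79  -2.61   4.84] w 0.192 q [ 0.17  0.54 -0.43  1.99  0.35  0.69 -0.3 ]
tcp jig [0.01072 0.00052] F jig [-12.07  -0.38] torque [-0.43  2.69 -0.02]
x rng [-0.0292  0.0495] ymax 0.0316
  dx -0.03 ymax 0.032
  dx -0.02 ymax 0.0319
  dx -0.01 ymax 0.0317
  dx 0 ymax 0.0318
  dx 0.01 ymax 0.032
  dx 0.02 ymax 0.032
  dx 0.03 ymax 0.032
  y 0.012 x [-0.0289  0.0492]
  y 0.018 x [-0.0288  0.0492]
  y 0.024 x [-0.0286  0.0489]
  y 0.028 x [-0.0284  0.0488]
plane [-0.0032 -0.0034  0.0396]
```

View pics/s13c.png

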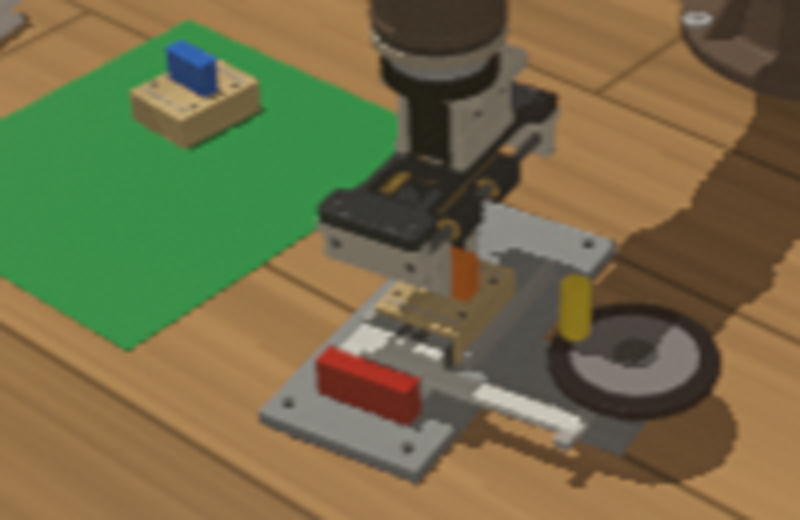

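View pics/d13c.png

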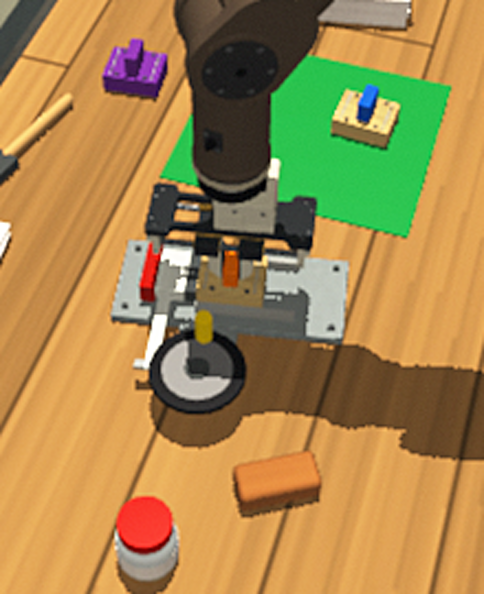

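The views show the die flat between the rails against the plate, the carriage against the red stop, and everything else untouched. The push holds steady at about 12 N with no creep. Handing in.

```bash
python3 - <<'E'
from die import *
pj(); print(arm.sign_off()); pj()
E
```

```text
t 20.53 pos [0.5178 0.0247 0.044 ] jaw 10.72 tilt x [-0.005 -0.001 -1.   ] F [-11.79  -2.61   4.84] w 0.192 q [ 0.17  0.54 -0.43  1.99  0.35  0.69 -0.3 ]
tcp jig [0.01072 0.00052] F jig [-12.07  -0.38] torque [-0.43  2.69 -0.02]
the job is handed in; nothing more can be done
None
the job is handed in; nothing more can be done
```

The job is handed in at 20.5 s, with the orange-grip die held against the stop plate and the carriage fully back on the red depth stop.

- **Carriage:** I wound the handwheel anticlockwise about 265° until the force at the knob jumped from 2 to 15 N. The wrist camera then showed the plate face at jig x = 50 mm and the carriage touching the red stop.
- **Die:** I lowered it between the rails, released it and gripped it again so it lay flat, then pushed it in. Extra push (the last 1.8 mm commanded) moved it less than 0.1 mm, so it is against the plate.
- **Last checks:** The push is steady at about 12 N along +x, with about 5 N downward. The die's side edge is parallel to the rails within 0.3 mm, it is centred and flat, and the fingers still grip it at 30 N.
- **Look-alikes and other items:** The blue die, purple block, jar and rubbing block looked unmoved in the last pictures; the turquoise block was in none of the crops I checked at the end.
- **Disagreements:** The die hung about 2° tilted when first lifted, which the release and second grip cured. During the first push it briefly pressed down with about 18 N, until I raised the tool about 1 mm. The final camera reading of the die's front edge was about 0.5 mm short of the plate, the same bias as in earlier readings.

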